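Cover the jig and let the bench lift down

TASK

The black jig base with orange flashes stands raised on the hydraulic bench lift: put its own cover on it, the one with orange flashes that alone drops over the two pins, fully down, while the lift is still up and its valve shut. Then crack the red release valve open (anticlockwise seen from above) just far enough that the lift sinks slowly, never faster than 3 cm per second, and when it is all the way down turn the valve fully shut again and let go. Leave the blue-flashed cover, the parts bin and the screwdriver where they are.

Things in the scene. Friction and masses are not known exactly. Their poses are not given: they have to be found in the camera images.
- cover_orange_grip (a point): Loose black cover with orange flashes, 0.28 kg: flat plate 130 x 90 x 14 mm (long side along x) with an upright grip rib in the middle of its top, 70 mm long (along x), 20 mm wide (y), 36 mm high. This point is in the rib, on the cover's centre line, 36 mm above the plate's underside and 14 mm below the rib's top. z up; flat on the bench at the start.
- cover_orange_foot (a point): Centre of the underside of the orange-flashed cover's plate, same axes. The plate has two through holes 19 mm square, at (+45, +25) and (-45, -25) mm (x, y) from here; it fits its base equally well turned by half a turn.
- cover_blue_grip (a point): The same point on the other cover, with blue flashes: same shape but mirror-imaged, holes at (+45, -25) and (-45, +25) mm, so it does not fit the jig base. Bystander. The two covers lie left of the lift, one nearer the robot and one farther; which is which varies.
- jig_seat (a point): Centre of the flat top of the black jig base with orange flashes (130 x 90 x 24 mm, long side along x, z up), fixed on the lift's platform (160 x 120 x 10 mm) and moving with it; 120 mm above the bench when fully down. Two tapered round pins, diameter 14, height 13 mm, stand at (+45, +25) and (-45, -25) mm (x, y) from here. A cover fully down rests flat on this face, edges flush.
- lift_platform (a joint): Height of the lift above its lowest position, in m: 0 fully down, 0.05 to 0.068 at the start. It has no pump within reach: it can only sink. With the valve shut it holds; the total weight it carries varies from run to run.
- valve_grip (a point): Middle of the red T-handle of the release valve, on its vertical axis, 160 mm from the lift's centre on the lift's -y side, fixed at 112 mm above the bench. The handle is an upright bar 90 mm long (along this point's x), 14 mm wide (y) and 34 mm high, its top 14 mm above this point; the steel valve block below ends 32 mm below this point. Site turns with the handle; z up.
- valve (a joint): Angle of the valve handle in rad: 0 shut (firm stop), grows anticlockwise seen from above, to 1.5. Turning takes about 0.3 N m; it stays where it is left. The lift holds until a cracking angle set by the unknown load, about 0.3 to 1.2; there it breaks loose at up to 0.02 m/s, and each further rad adds 0.1 to 0.4 m/s, lagging 0.1 s. Turning back slows it; turning well back stops it.
- parts_bin: Small open blue plastic bin, 120 x 90 x 50 mm, origin at the centre of its underside. Bystander.
- driver_grip (a point): Handle of a loose screwdriver with a yellow handle, 200 mm long, lying on the bench. Bystander.
Things that resemble listed ones, but are neither listed nor needed, are in the scene too. What is shaped like the part that bears cover_orange_grip but green or turquoise is not meant.

How it is judged:
By the outcome, as a careful person would: the job done as asked, in the order asked, and still so for the second after the job is handed in, with the robot touching nothing.
It also fails if it takes over 72 s, if anything falls off the work surface, if the arm or the gripper's body presses on something with over 40 N, if the wrist force passes 120 N, or if a joint passes its speed limit or range.

ROBOT

A 6-joint arm with a two-finger parallel gripper is mounted at the origin on the work surface. World frame = base frame: x ahead of the robot, y to its left, z up, the work surface at z = 0. Lengths are in mm, angles in rad, forces in N, time in s.
With the tool pointing down it reaches from about 350 to 775 mm from the base axis. Payload 5.5 kg.
Tool frame: the origin (TCP) lies at the centre of the arm's flange, where the gripper is bolted on; the fingertips stand 173 mm ahead of it and the grasp point (between the pads) lies 155 mm ahead of it (r.nose_length is the distance from the TCP to the fingertips, in mm); z points along the fingers, x is the direction in which the jaws open and shut, and the axes are right-handed (so a half turn about z gives the same grasp; the last joint's range is limited). The gripper opens to 85 mm and grips with 20 to 120 N. Pads are 22 mm wide; open, the fingers measure 114 mm over their backs; the gripper's body (76 mm by 85 mm) begins 54 mm behind the grasp point. The pads swing forward as they close: fully open they stand 13 mm farther back than shut.
Start: joints at [1.143, 0.313, 0.046, 1.304, 0, 1.431], TCP at [163.227, 551.371, 404.723] pointing down, gripper open.
Joint ranges: [-2.76, 2.76], [-0.86, 1.69], [-1.03, 1.26], [-2.2, 2.34], [-1.47, 1.5], [-3.14, 3.14]. Speed limits (rad/s): [2.57, 2.57, 3.14, 3.14, 3.14, 3.14].

INTERFACE

Orientations are given as [roll, pitch, yaw] about the fixed x, y, z axes, in that order (R = Rz(yaw) Ry(pitch) Rx(roll)).
In Python, from cell import r gives the robot as it stands. The module is installed in compiled form; this text tells all that it offers.
- The arm moves only by the tool arm_command, never from a script. Its argument "steps" is a list that holds one entry, the list of rows, each a list of 7 numbers: the closure in counts, from 0 (fully open) to 255 (shut), then the shift along the tool's x, y, z in mm, then the turn, a rotation vector about the tool's x, y, z in rad. In form: [[[hand, tx, ty, tz, rx, ry, rz], ...]]. A call has 1 to 10 rows; each row shifts and turns the commanded pose from where the row before left it, along the tool's axes as they then stand; what a row does not reach is not made up. A row lasts 1/8 s, in which the tool goes at most 62.5 mm and 10.7 degrees, less where a joint would pass 70% of its speed; a pose out of reach is approached as far as the arm can. A call is refused whole if a number of a shift passes 62.5 or a number of a turn 0.188, either way. A call with a gripper value outside its range is refused whole. The fingers move at their own pace and stop on an object; "newtons" is the grip in N (left out, the last holds). Time passes only in rows, so rows that do not move let the fingers close. It gives the time, the measured TCP pose, the force and the opening at its end, in the units of the state.
- r.get_state(): the state, without advancing time (a new reading comes with each control period).
- r.snapshot(name): name is "scene" or "side" or "wrist"; returns the picture (420x560x3 uint8, red, green, blue); there is no depth.
- r.camera_info(name): a dict with "mtx" (3x3 intrinsics, pixels), "rvec" (rotation vector, rad) and "tvec" (3), from world to camera coordinates, as OpenCV has them. Camera axes: x right, y down, z forward; pixel columns grow to the right and rows downward; lengths in mm; the calibration is good to about 2 mm. A picture is of the moment at which its call begins: read the wrist's pose just before it. camera_info takes no time and is no camera call; for the wrist camera it gives the pose at the moment of the call.
- r.sign_off(): hands the job in, once; it reports no verdict.
The state is a dict: "t": time; "q": joint angles; "joint_velocities": joint speeds; "effort": joint torques, N m; "position": TCP position; "ee_rot": TCP orientation; "ft_force": force on the tool from outside, world axes, zero at the start; "ft_torque": the same for the moment, N m; "width": finger opening in mm.
Only numpy, scipy, OpenCV 4.12 (cv2) and the standard library are available. Lean on these libraries where they do the work, as an engineer would, in place of code of your own. Each camera call takes 0.05 s, during which the arm holds its last target.

## Working session

There is one attempt and no reset: what is moved stays moved. The work goes in short steps, Python scripts to look and compute and a tool call to move; the robot and the scene stay as the last step left them, time stands still between calls to the robot, and variables do not carry over. Pictures are saved under pics/ and viewed, and the job is handed in when it is done.

Besides the shell and the picture viewer there is one more tool, called after "Request:" as name(argument=value, ...) on one line, values as JSON. arm_command: Moves the arm, as the interface text tells. Its arguments: {"type":"object","properties":{"steps":{"type":"array"},"newtons":{"type":"number"}},"required":["steps"]}

```bash
mkdir -p pics
python3 - <<'E'
from cell import r
import cv2
print(r.get_state())
for n in ["scene","side","wrist"]:
    im=r.snapshot(n); cv2.imwrite(f"pics/{n}0.png",im[:,:,::-1]); i=r.camera_info(n); print(n,i["mtx"].tolist(),i["rvec"],i["tvec"])
E
```

```text
{'t': 0.0, 'q': array([1.14338513e+00, 3.14028840e-01, 4.49611384e-02, 1.30362979e+00,
       6.37805981e-06, 1.43118648e+00]), 'joint_velocities': array([ 6.89483221e-06,  1.55048998e-03,  1.02922580e-04,  1.91310260e-06,
       -1.15815394e-03, -4.26584664e-04]), 'effort': array([-9.67069104e-05, -4.80627465e+01,  2.98532581e+01,  1.93315884e-02,
        5.88906801e-06,  1.00989152e-05]), 'position': array([163.13822177, 551.15671182, 403.78511322]), 'ee_rot': array([-3.14132178e+00,  1.88178268e-03,  1.28299523e+00]), 'ft_force': array([ 1.17800394, -0.28232478, -0.34101739]), 'ft_torque': array([-0.01688036, -0.01180513, -0.06722405]), 'width': 85.79159683479138}
scene [[450.31657391917025, 0.0, 280.15553193161], [0.0, 450.31657391917025, 216.55934894577126], [0.0, 0.0, 1.0]] [ 1.11806581  2.45699021 -0.92334157] [ 374.59024608 -194.02422568 1566.37340877]
side [[395.52927893152645, 0.0, 277.37994072421435], [0.0, 395.52927893152645, 210.21861785560023], [0.0, 0.0, 1.0]] [ 2.23936437 -0.43922398  0.21523099] [-485.60511804  165.42235228 1032.0503033 ]
wrist [[293.31834893985217, 0.0, 280.8307206644587], [0.0, 293.31834893985217, 204.7138109592851], [0.0, 0.0, 1.0]] [-2.31376465 -1.72678623 -0.26190555] [-574.68258593  -37.7835082   379.04564515]
```

View pics/scene0.png

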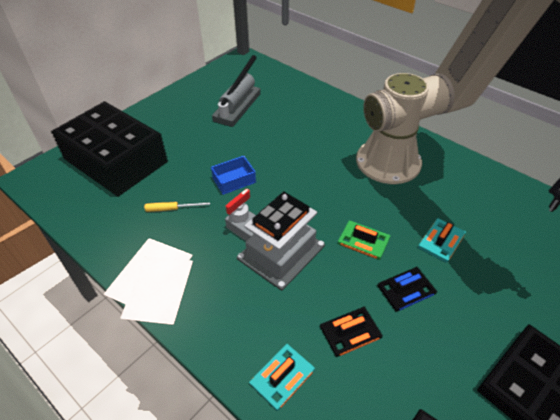

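View pics/side0.png

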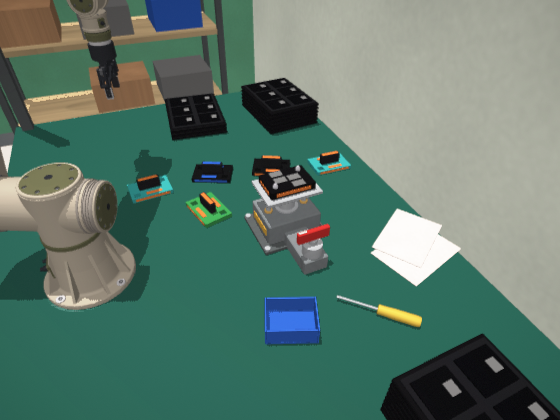

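View pics/wrist0.png

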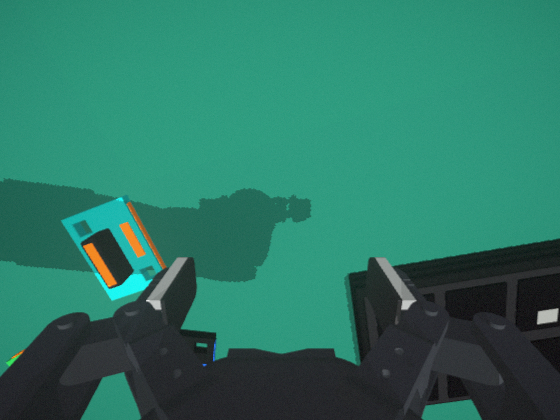

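The scene view has these lookalikes:
- Black plate with orange flashes at (350,331).
- Black plate with blue flashes at (407,288).
- Green plate at (364,239).
- Turquoise plates at (441,238) and (283,375).
- Black and orange jig base on the lift at (283,215).

The description points to (350,331), so I'll check that in a close crop.

```bash
cat > h.py <<'E'
import numpy as np, cv2
from cell import r
def cam(n):
    i=r.camera_info(n); return np.array(i["mtx"]),np.array(i["rvec"],float).reshape(3,1),np.array(i["tvec"],float).reshape(3,1)
def ray(c,uv):
    K,rv,t=c; R=cv2.Rodrigues(rv)[0]; o=(-R.T@t).ravel(); d=R.T@np.linalg.inv(K)@np.array([uv[0],uv[1],1.]); return o,d
def onplane(c,uv,z):
    o,d=ray(c,uv); return o+d*(z-o[2])/d[2]
def proj(c,P):
    return cv2.projectPoints(np.array(P,float).reshape(-1,1,3),c[1],c[2],c[0],None)[0].reshape(-1,2)
def tri(c1,u1,c2,u2):
    o1,d1=ray(c1,u1);o2,d2=ray(c2,u2);d1/=np.linalg.norm(d1);d2/=np.linalg.norm(d2)
    s=np.linalg.lstsq(np.c_[d1,-d2],o2-o1,rcond=None)[0]; a=o1+d1*s[0];b=o2+d2*s[1]; return (a+b)/2,np.linalg.norm(a-b)
E
python3 - <<'E'
import cv2
a=cv2.imread('pics/scene0.png')
cv2.imwrite('pics/c1.png',cv2.resize(a[285:375,300:420],None,fx=6,fy=6,interpolation=cv2.INTER_CUBIC))
cv2.imwrite('pics/c2.png',cv2.resize(a[180:290,215:335],None,fx=5,fy=5,interpolation=cv2.INTER_CUBIC))
b=cv2.imread('pics/side0.png')
cv2.imwrite('pics/c3.png',cv2.resize(b[145:275,235:345],None,fx=4.5,fy=4.5,interpolation=cv2.INTER_CUBIC))
E
```

```text
(no output)
```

View pics/c1.png

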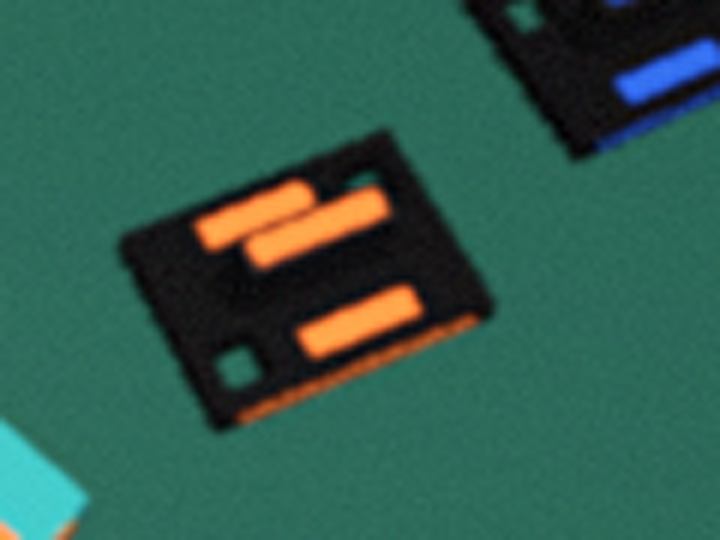

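View pics/c2.png

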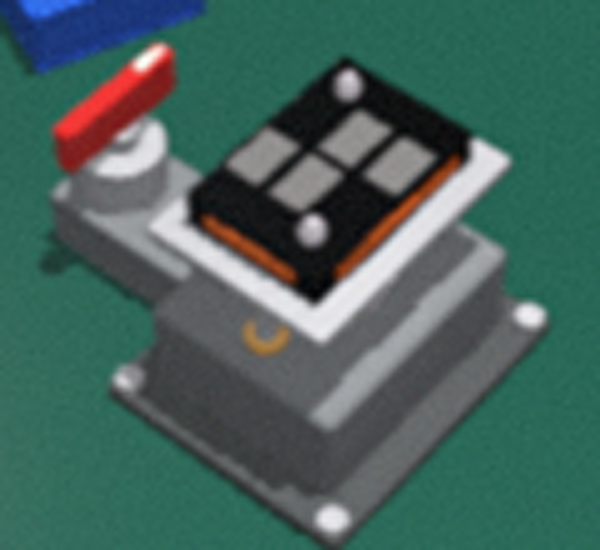

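View pics/c3.png

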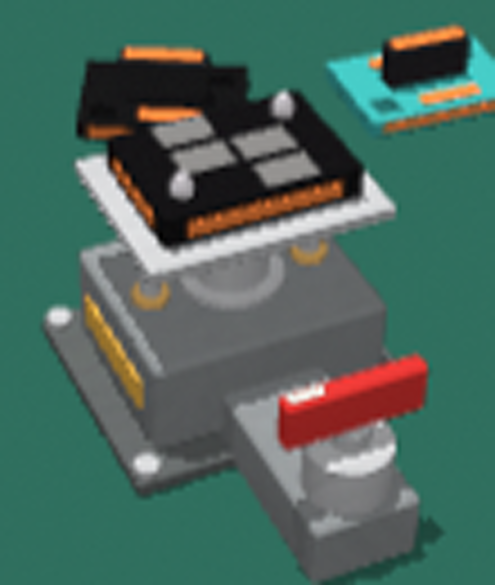

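The crop confirms (350,331): a black plate with orange flashes and holes at the far-right and near-left corners. The jig pins are at about (285,196) and (277,226) in the scene view, and (275,185) and (298,168) in the side view. The valve is the red T-handle.

```bash
cat > a.py <<'E'
from h import *
S=cam('scene');D=cam('side')
f=lambda x,y:(300+(x-2.5)/6,285+(y-2.5)/6)
for n,p,z in [("rib",(317,228),50),("holeA",(365,180),14),("holeB",(240,365),14),("c1",(122,242),14),("c2",(388,130),14),("c3",(493,303),14),("c4",(218,425),14)]: print(n,onplane(S,f(*p),z).round(1))
sp=[(284.2,195.6),(277,225.2)]; dp=[(275,184.6),(297.5,167.5)]
for a in sp:
    for b in dp: print(a,b,[np.round(v,1) for v in tri(S,a,D,b)])
g=lambda x,y:(215+(x-2)/5,180+(y-2)/5)
k=lambda x,y:(235+(x-2)/4.5,145+(y-2)/4.5)
# handle top ends
for a in [(58,128),(150,48),(172,62)]: print('Hs',onplane(S,g(*a),126).round(1))
for a in [(282,397),(298,408),(425,358),(410,352)]: print('Hd',onplane(D,k(*a),126).round(1))
E
python3 a.py
```

```text
rib [616.  276.3  50. ]
holeA [565.5 270.9  14. ]
holeB [668.9 280.4  14. ]
c1 [657.  210.2  14. ]
c2 [538.8 264.6  14. ]
c3 [577.9 343.4  14. ]
c4 [695.5 288.9  14. ]
(284.2, 195.6) (275, 184.6) [array([497.4, -47.7, 184.6]), np.float64(0.2)]
(284.2, 195.6) (297.5, 167.5) [array([545.6, -31.9, 223.8]), np.float64(41.0)]
(277, 225.2) (275, 184.6) [array([536.9, -10.1, 139.7]), np.float64(46.6)]
(277, 225.2) (297.5, 167.5) [array([586. ,   5. , 182.6]), np.float64(0.5)]
Hs [ 589.3 -182.5  126. ]
Hs [ 510.4 -187.4  126. ]
Hs [ 510.2 -170.   126. ]
Hd [ 503.2 -178.9  126. ]
Hd [ 507.7 -190.1  126. ]
Hd [ 591. -180.  126.]
Hd [ 585.5 -172.4  126. ]
```

```bash
cat >> h.py <<'E'
from scipy.spatial.transform import Rotation as Ro
def pose():
    s=r.get_state(); return np.array(s["position"]),Ro.from_euler('xyz',s["ee_rot"]).as_matrix(),s
def goto(x,y,z,yaw):
    p,R,s=pose(); T=Ro.from_euler('xyz',[np.pi,0,yaw]).as_matrix()
    print('shift now-frame',(R.T@(np.array([x,y,z])-p)).round(1),'after-turn frame',(T.T@(np.array([x,y,z])-p)).round(1),'rotvec',Ro.from_matrix(R.T@T).as_rotvec().round(4))
def st():
    p,R,s=pose(); print('t',s['t'],'p',p.round(1),'rot',np.array(s['ee_rot']).round(4),'F',np.array(s['ft_force']).round(1),'w',round(s['width'],1))
E
python3 - <<'E'
from h import *
p,R,s=pose(); W=cam('wrist'); Rc=cv2.Rodrigues(W[1])[0]; o=(-Rc.T@W[2]).ravel()
print('cam in tool',R.T@(o-p), 'axis',R.T@Rc.T@np.array([0,0,1.]), R.T@Rc.T@np.array([1.,0,0]))
goto(616.8,276.2,330,np.radians(65.7))
E
```

```text
cam in tool [  0.31293016 -76.30393044  31.51265129] axis [8.49762902e-05 2.98008305e-01 9.54563273e-01] [ 9.99999554e-01  8.72237987e-04 -3.61327977e-04]
shift now-frame [-134.8  513.1   74.1] after-turn frame [-64.  526.6  74. ] rotvec [-1.000e-04  1.400e-03  1.363e-01]
```

Request:
arm_command(steps=[[[0,-13,51,5,0,0,0],[0,-13,51,5,0,0,0],[0,-13,51,5,0,0,0],[0,-13,51,5,0,0,0],[0,-13,51,5,0,0,0],[0,-13,51,5,0,0,0],[0,-13,51,5,0,0,0.034],[0,-13,49,5,0,0,0.034],[0,-13,39,5,0,0,0.034],[0,0,0,0,0,0,0.034]]])

```text
t: 1.4
position: [556.2, 306.9, 358.3]
ee_rot: [-3.141, 0.001, 1.141]
ft_force: [-0.8, 0.1, 0.1]
width: 85.4
```

Run:
```python
from h import *
W=cam('wrist'); im=r.snapshot('wrist'); cv2.imwrite('pics/w1.png',im[:,:,::-1]); st()
np.savez('pics/w1.npz',K=W[0],rv=W[1],t=W[2]); goto(616.8,276.2,330,np.radians(65.7))
```

```text
t 1.45 p [554.9 308.  358.7] rot [-3.1402e+00  1.1000e-03  1.1420e+00] F [-0.2 -0.6 -0.2] w 85.4
shift now-frame [-3.2 69.5 28.6] after-turn frame [-3.5 69.5 28.7] rotvec [-0.0014  0.001  -0.0047]
```

View pics/w1.png

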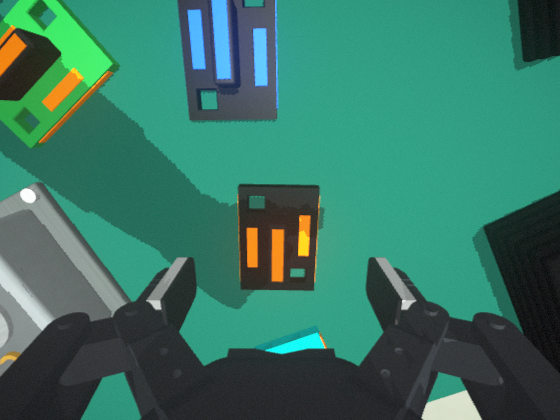

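The wrist view shows the orange cover centred near (279,237), with holes at (257,202) and (298,273) and the rib at (278,255). I'll measure those points properly.

Run:
```python
from h import *
z=np.load('pics/w1.npz');W=(z['K'],z['rv'],z['t'])
im=cv2.imread('pics/w1.png')[170:305,220:340]
hsv=cv2.cvtColor(im,cv2.COLOR_BGR2HSV)
green=((hsv[...,0]>65)&(hsv[...,0]<95)&(hsv[...,1]>100)).astype(np.uint8)
n,l,s,c=cv2.connectedComponentsWithStats(green)
for i in range(1,n):
    if s[i,4]>20: print('green',s[i],c[i]+[220,170],onplane(W,c[i]+[220,170],7).round(1),onplane(W,c[i]+[220,170],14).round(1))
blk=1-green
n,l,s,c=cv2.connectedComponentsWithStats(blk); i=1+np.argmax(s[1:,4]);m=(l==i).astype(np.uint8)
k=cv2.findContours(m,0,2)[0][0]; b=cv2.boxPoints(cv2.minAreaRect(k))+[220,170]
P=np.array([onplane(W,q,14) for q in b]); print(b.round(1).tolist(),P.round(1).tolist(),P.mean(0))
for i in range(4): d=P[(i+1)%4]-P[i]; print(np.linalg.norm(d),np.degrees(np.arctan2(d[1],d[0])))
o=((hsv[...,0]>4)&(hsv[...,0]<22)&(hsv[...,1]>150)).astype(np.uint8)
n,l,s,c=cv2.connectedComponentsWithStats(o)
for i in range(1,n):
    if s[i,4]>40:
        k=cv2.findContours((l==i).astype(np.uint8),0,2)[0][0]; b=cv2.minAreaRect(k); e=cv2.boxPoints(b)+[220,170]
        z=50 if abs(c[i][0]+220-278)<10 else 14
        Q=np.array([onplane(W,q,z) for q in e]); print('or',np.array(b[0])+[220,170],Q.mean(0).round(1),[(np.linalg.norm(Q[j]-Q[j-1]).round(1),np.degrees(np.arctan2(*(Q[j]-Q[j-1])[1::-1])).round(1)) for j in range(4)])
cv2.imwrite('pics/c4.png',cv2.resize(im,None,fx=4,fy=4,interpolation=cv2.INTER_CUBIC))
```

```text
green [   0    0  120  135 7862] [281.42393793 237.74866446] [614.7 280.7   7. ] [611.9 282.   14. ]
green [ 28  26  17  13 204] [256.48529412 201.83333333] [562.6 273.4   7. ] [560.9 274.8  14. ]
green [ 70  99  15   8 120] [297.  272.5] [664.9 278.8   7. ] [661.  280.1  14. ]
[[237.0, 185.0], [320.0, 185.0], [320.0, 289.0], [237.0, 289.0]] [[534.7, 263.9, 14.0], [572.6, 346.4, 14.0], [693.7, 296.6, 14.0], [651.3, 204.0, 14.0]] [613.06072895 277.73104124  14.        ]
90.80262656078155 65.35615405587163
130.9496188900517 -22.38341299193676
101.80915584025962 -114.62254422085164
131.01587041874637 152.80064520490862
or [303.73983002 235.46380615] [620.6 306.3  14. ] [(np.float64(14.0), np.float64(-117.6)), (np.float64(51.8), np.float64(153.8)), (np.float64(13.3), np.float64(62.5)), (np.float64(51.8), np.float64(-25.5))]
or [251.5 247. ] [608.5 245.   14. ] [(np.float64(51.4), np.float64(153.3)), (np.float64(12.6), np.float64(65.4)), (np.float64(51.3), np.float64(-26.0)), (np.float64(13.2), np.float64(-114.6))]
or [277.24342728 255.00624084] [614.3 276.   50. ] [(np.float64(13.7), np.float64(-116.3)), (np.float64(60.4), np.float64(153.4)), (np.float64(12.9), np.float64(63.8)), (np.float64(60.5), np.float64(-25.8))]
```

View pics/c4.png

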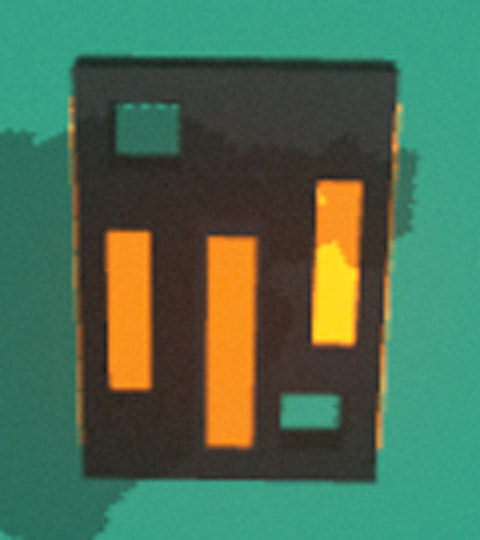

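Run:
```python
from h import *
st(); goto(615,276,280,np.radians(64.4)); goto(615,276,192,np.radians(64.4))
```

```text
t 1.45 p [554.9 308.  358.7] rot [-3.1402e+00  1.1000e-03  1.1420e+00] F [-0.2 -0.6 -0.2] w 85.4
shift now-frame [-4.1 68.1 78.6] after-turn frame [-2.9 68.  78.7] rotvec [-0.0014  0.0011  0.018 ]
shift now-frame [ -4.   68.2 166.6] after-turn frame [ -2.9  68.  166.7] rotvec [-0.0014  0.0011  0.018 ]
```

Request:
arm_command(steps=[[[0,-1,25,25,0,0,0.018],[0,-1,25,25,0,0,0],[0,-1,18,25,0,0,0],[0,0,0,0,0,0,0],[0,0,0,0,0,0,0]]])

```text
t: 2.08
position: [613.7, 278.8, 285.7]
ee_rot: [-3.141, -0.0, 1.13]
ft_force: [0.1, 0.2, -0.0]
width: 85.5
```

Run:
```python
from h import *
W=cam('wrist'); im=r.snapshot('wrist'); cv2.imwrite('pics/w2.png',im[:,:,::-1])
st(); goto(615,276,192,np.radians(64.4))
hsv=cv2.cvtColor(im,cv2.COLOR_RGB2HSV)
o=((hsv[...,0]>4)&(hsv[...,0]<22)&(hsv[...,1]>150)).astype(np.uint8)
n,l,s,c=cv2.connectedComponentsWithStats(o)
for i in range(1,n):
    if s[i,4]>200:
        k=cv2.findContours((l==i).astype(np.uint8),0,2)[0][0]; b=cv2.minAreaRect(k); e=cv2.boxPoints(b)
        for z in (14,50):
            Q=np.array([onplane(W,q,z) for q in e]); print('or',np.array(b[0]),z,Q.mean(0).round(1),[(np.linalg.norm(Q[j]-Q[j-1]).round(1),np.degrees(np.arctan2(*(Q[j]-Q[j-1])[1::-1])).round(1)) for j in range(4)])
```

```text
t 2.125 p [613.8 278.9 286.3] rot [ 3.1408e+00 -1.2000e-03  1.1305e+00] F [-0.4  0.2  0.6] w 85.4
shift now-frame [-2.3  2.2 94.2] after-turn frame [-2.1  2.3 94.3] rotvec [ 0.0008 -0.0012  0.0065]
or [313. 201.] 14 [622.  305.7  14. ] [(np.float64(13.8), np.float64(-118.0)), (np.float64(54.0), np.float64(153.7)), (np.float64(12.9), np.float64(62.2)), (np.float64(54.1), np.float64(-25.3))]
or [313. 201.] 50 [610.5 306.6  50. ] [(np.float64(11.7), np.float64(-118.0)), (np.float64(45.9), np.float64(153.7)), (np.float64(11.0), np.float64(62.2)), (np.float64(46.0), np.float64(-25.3))]
or [277.49996948 221.99996948] 14 [626.9 269.8  14. ] [(np.float64(71.0), np.float64(154.0)), (np.float64(14.3), np.float64(64.7)), (np.float64(71.0), np.float64(-25.0)), (np.float64(15.5), np.float64(-115.3))]
or [277.49996948 221.99996948] 50 [614.6 276.1  50. ] [(np.float64(60.4), np.float64(154.0)), (np.float64(12.1), np.float64(64.7)), (np.float64(60.4), np.float64(-25.0)), (np.float64(13.2), np.float64(-115.3))]
or [250.24716187 216.18490601] 14 [611.3 251.   14. ] [(np.float64(51.3), np.float64(154.4)), (np.float64(25.0), np.float64(67.3)), (np.float64(51.2), np.float64(-23.9)), (np.float64(26.5), np.float64(-112.6))]
or [250.24716187 216.18490601] 50 [601.3 260.1  50. ] [(np.float64(43.6), np.float64(154.4)), (np.float64(21.2), np.float64(67.3)), (np.float64(43.5), np.float64(-23.9)), (np.float64(22.5), np.float64(-112.6))]
```

View pics/w2.png

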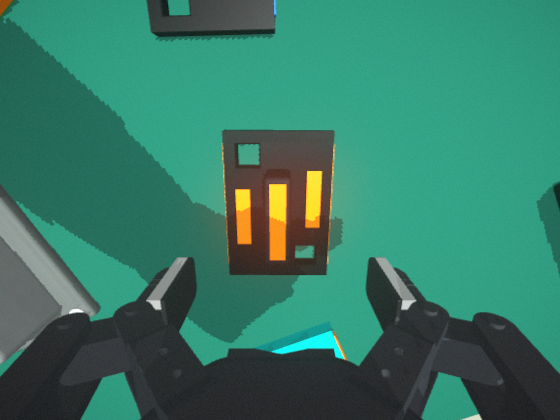

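Request:
arm_command(steps=[[[0,-2,2,20,0,0,0.006],[0,0,0,25,0,0,0],[0,0,0,25,0,0,0],[0,0,0,18,0,0,0],[0,0,0,5.5,0,0,0],[0,0,0,0,0,0,0],[0,0,0,0,0,0,0]]], newtons=60)

```text
t: 3.0
position: [616.0, 275.4, 192.4]
ee_rot: [3.14, -0.001, 1.123]
ft_force: [0.6, 0.2, 0.8]
width: 85.5
```

Request:
arm_command(steps=[[[255,0,0,0,0,0,0],[255,0,0,0,0,0,0],[255,0,0,0,0,0,0],[255,0,0,0,0,0,0],[255,0,0,0,0,0,0],[255,0,0,0,0,0,0]]], newtons=60)

```text
t: 3.75
position: [615.6, 275.2, 191.4]
ee_rot: [3.141, -0.0, 1.123]
ft_force: [-1.2, -0.6, 0.9]
width: 19.0
```

Request:
arm_command(steps=[[[255,0,0,-15,0,0,0],[255,0,0,-35,0,0,0],[255,0,0,-40,0,0,0],[255,0,0,-40,0,0,0],[255,0,0,-40,0,0,0],[255,0,0,-40,0,0,0],[255,0,0,-20,0,0,0],[255,0,0,0,0,0,0]]])

```text
t: 4.75
position: [615.5, 275.2, 423.7]
ee_rot: [3.139, -0.003, 1.123]
ft_force: [-0.0, -0.5, -3.1]
width: 19.2
```

Run:
```python
from h import *
W=cam('wrist'); im=r.snapshot('wrist'); cv2.imwrite('pics/w3.png',im[:,:,::-1])
p,R,s=pose();np.savez('pics/w3.npz',K=W[0],rv=W[1],t=W[2],p=p,R=R)
st(); goto(541.7,-21.3,420,np.radians(92))
```

```text
t 4.8 p [615.4 275.1 421.7] rot [ 3.1409e+00 -8.0000e-04  1.1230e+00] F [ 0.3 -0.2 -2.2] w 19.0
shift now-frame [-299.1   61.9    1.5] after-turn frame [-293.7  -84.     1.7] rotvec [ 0.0009 -0.0006 -0.4827]
```

View pics/w3.png

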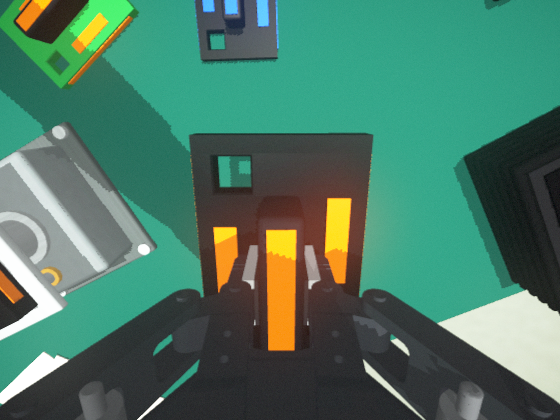

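Run:
```python
from h import *
z=np.load('pics/w3.npz');W=(z['K'],z['rv'],z['t']);p=z['p'];R=z['R']
def tp(uv,d):
    o,dd=ray(W,uv); o=R.T@(o-p); dd=R.T@dd; return (o+dd*(d-o[2])/dd[2]).round(1)
im=cv2.imread('pics/w3.png')
g=cv2.cvtColor(im,cv2.COLOR_BGR2HSV)
# back edge: row transition green->black
for c in (270,300,330): print(c,[int(x) for x in im[128:142,c,1]])
for rw in (150,180): print(rw,[int(x) for x in im[rw,184:198,1]],[int(x) for x in im[rw,364:380,1]])
for q in [(190,134),(373,134)]: print('edge',tp(q,177))
for q in [(211.5,153.5),(253,153.5),(211.5,192)]: print('hole',tp(q,177))
for q in [(266,230),(296,230),(268,350),(294.5,350)]: print('flash',tp(q,141))
```

```text
270 [169, 169, 167, 168, 170, 92, 51, 66, 72, 70, 69, 68, 70, 68]
300 [167, 167, 166, 169, 168, 93, 52, 65, 71, 71, 73, 72, 68, 70]
330 [167, 167, 169, 165, 142, 78, 50, 68, 69, 69, 72, 72, 71, 67]
150 [114, 114, 124, 128, 156, 167, 114, 66, 64, 65, 64, 67, 63, 66] [70, 71, 70, 72, 73, 73, 74, 89, 150, 168, 169, 169, 167, 170, 167, 167]
180 [113, 112, 115, 113, 115, 117, 116, 115, 122, 89, 58, 60, 60, 61] [64, 69, 65, 64, 65, 150, 170, 169, 169, 171, 170, 170, 167, 172, 168, 169]
edge [-43.6 -66.2 177. ]
edge [ 45.9 -66.1 177. ]
hole [-33.8 -56.7 177. ]
hole [-13.1 -56.6 177. ]
hole [-35.2 -36.8 177. ]
flash [ -5.4 -30.3 141. ]
flash [  6.9 -30.3 141. ]
flash [ -5.4  30.6 141. ]
flash [  7.1  30.6 141. ]
```

Run:
```python
from h import *
goto(680,-21.3,421,np.radians(92))
```

```text
shift now-frame [-239.2  186.6    0.7] after-turn frame [-298.5   54.2    0.7] rotvec [ 0.0009 -0.0006 -0.4827]
```

Request:
arm_command(steps=[[[255,0,0,0,0,0,-0.121],[255,0,0,0,0,0,-0.121],[255,0,0,0,0,0,-0.121],[255,0,0,0,0,0,-0.12],[255,-20,4,0,0,0,0],[255,-40,8,0,0,0,0],[255,-40,8,0,0,0,0],[255,-40,8,0,0,0,0]]])

```text
t: 5.8
position: [648.4, 133.9, 419.9]
ee_rot: [-3.14, 0.0, 1.603]
ft_force: [1.1, -0.1, -2.6]
width: 19.4
```

Request:
arm_command(steps=[[[255,-40,8,0,0,0,0],[255,-40,8,0,0,0,0],[255,-40,8,0,0,0,0],[255,-32,3,0,0,0,0],[255,0,0,0,0,0,0],[255,0,0,0,0,0,0]]])

```text
t: 6.55
position: [680.4, -15.4, 420.3]
ee_rot: [-3.14, -0.001, 1.604]
ft_force: [-0.0, -0.6, -2.6]
width: 19.4
```

Run:
```python
from h import *
W=cam('wrist'); p,R,s=pose(); im=r.snapshot('wrist'); cv2.imwrite('pics/w4.png',im[:,:,::-1])
np.savez('pics/w4.npz',K=W[0],rv=W[1],t=W[2],p=p,R=R)
st()
```

```text
t 6.6 p [680.4 -14.7 420.6] rot [-3.1403e+00 -5.0000e-04  1.6053e+00] F [ 0.8  0.7 -3.1] w 19.2
```

View pics/w4.png

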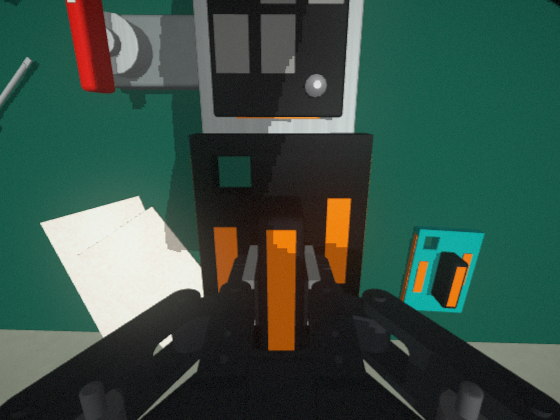

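Request:
arm_command(steps=[[[255,0,20,0,0,0,0],[255,0,25,0,0,0,0],[255,0,13,0,0,0,0],[255,0,0,0,0,0,0],[255,0,0,0,0,0,0],[255,0,0,0,0,0,0]]])

```text
t: 7.35
position: [738.1, -12.3, 421.6]
ee_rot: [3.142, -0.0, 1.606]
ft_force: [0.1, 0.4, -2.4]
width: 19.2
```

Run:
```python
from h import *
W=cam('wrist'); p,R,s=pose(); im=r.snapshot('wrist'); cv2.imwrite('pics/w5.png',im[:,:,::-1])
np.savez('pics/w5.npz',K=W[0],rv=W[1],t=W[2],p=p,R=R)
st()
```

```text
t 7.4 p [738.1 -12.5 421.7] rot [ 3.1414 -0.      1.6062] F [ 0.3  0.6 -2.1] w 19.2
```

View pics/w5.png

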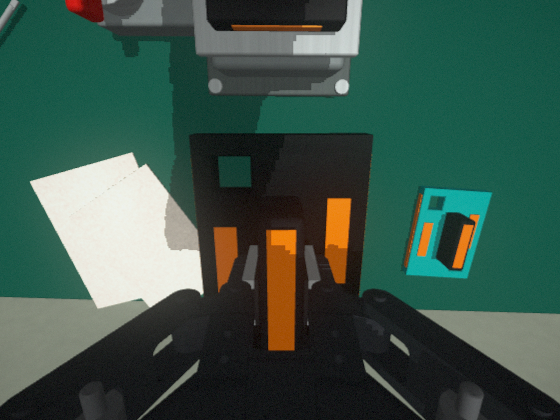

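Request:
arm_command(steps=[[[255,0,-25,0,0,0,0],[255,0,-35,0,0,0,0],[255,0,-35,0,0,0,0],[255,0,-25,0,0,0,0],[255,0,-13,0,0,0,0],[255,0,0,0,0,0,0],[255,0,0,0,0,0,0]]])

```text
t: 8.28
position: [606.0, -17.5, 421.6]
ee_rot: [3.14, 0.0, 1.606]
ft_force: [-0.1, -0.6, -2.6]
width: 19.2
```

Run:
```python
from h import *
W=cam('wrist'); p,R,s=pose(); im=r.snapshot('wrist'); cv2.imwrite('pics/w6.png',im[:,:,::-1])
np.savez('pics/w6.npz',K=W[0],rv=W[1],t=W[2],p=p,R=R)
st()
```

```text
t 8.325 p [606.2 -17.5 421.3] rot [3.1408 0.     1.6059] F [-0.1  0.1 -2.8] w 19.2
```

View pics/w6.png

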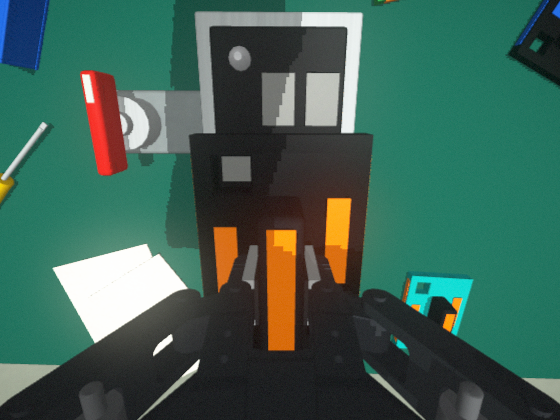

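```bash
python3 - <<'E'
from h import *
def L(n):
    z=np.load(f'pics/{n}.npz');return (z['K'],z['rv'],z['t'])
A=L('w4');B=L('w6')
a=cv2.imread('pics/w4.png');b=cv2.imread('pics/w6.png')
cv2.imwrite('pics/c5.png',cv2.resize(np.vstack([a[0:135,190:370],b[0:140,190:370]]),None,fx=3,fy=3,interpolation=cv2.INTER_CUBIC)[:600*2])
for nm,im in(('a',a),('b',b)):
    g=cv2.cvtColor(im,cv2.COLOR_BGR2HSV); m=((g[...,1]<45)&(g[...,2]>120)).astype(np.uint8)
E
python3 - <<'E'
import cv2
a=cv2.imread('pics/c5.png');print(a.shape)
cv2.imwrite('pics/c5a.png',a[:405]);cv2.imwrite('pics/c5b.png',a[405:])
E
```

```text
(825, 540, 3)
```

View pics/c5a.png

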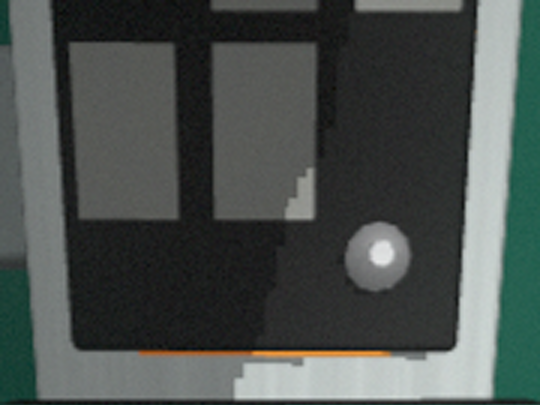

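View pics/c5b.png

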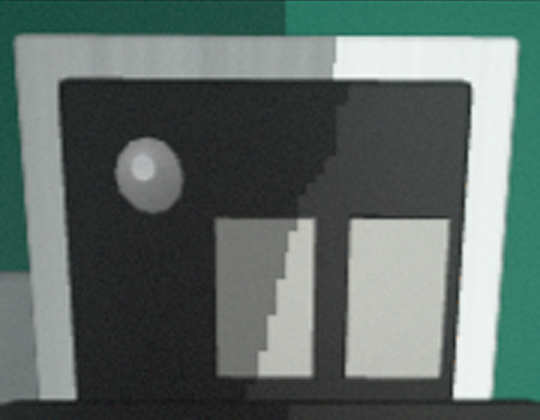

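Run:
```python
from h import *
def L(n):
    z=np.load(f'pics/{n}.npz');return (z['K'],z['rv'],z['t'])
A=L('w4');B=L('w6')
for z in (168,170,172,174,176):
    N=[onplane(A,(214.5,116.3),z),onplane(A,(341.5,115.8),z)];F=[onplane(B,(209.7,27),z),onplane(B,(346.7,27),z)]
    pa=onplane(A,(317,84),z+13);pb=onplane(B,(237.4,55.3),z+13)
    e=np.array(N+F)
    print(z,'widths',np.linalg.norm(N[0]-N[1]).round(1),np.linalg.norm(F[0]-F[1]).round(1),'len',np.linalg.norm(N[0]-F[0]).round(1),np.linalg.norm(N[1]-F[1]).round(1),'ctr',e.mean(0)[:2].round(1),'yaw',[np.degrees(np.arctan2(*(N[i]-F[i])[1::-1])).round(2) for i in (0,1)], np.degrees(np.arctan2(*(F[0]-F[1])[1::-1])).round(2),'pins',pa[:2].round(1),pb[:2].round(1),((pa+pb)/2)[:2].round(1),np.linalg.norm(pa-pb).round(1),(np.degrees(np.arctan2(*(pa-pb)[1::-1]))-29.05).round(2))
S=cam('scene');D=cam('side')
# handle in wrist w6
for q in [(81,73),(104,70),(101,175),(126,168)]: print(onplane(B,q,126).round(1))
```

```text
168 widths 91.6 91.3 len 130.5 130.4 ctr [540.7 -21.4] yaw [np.float64(1.68), np.float64(1.79)] -88.04 pins [584.8   5.8] [495.6 -48.9] [540.2 -21.5] 104.6 2.46
170 widths 90.7 90.5 len 130.0 129.9 ctr [540.9 -21.3] yaw [np.float64(1.68), np.float64(1.79)] -88.04 pins [585.    5.6] [495.9 -48.6] [540.4 -21.5] 104.2 2.27
172 widths 89.9 89.7 len 129.5 129.4 ctr [541.2 -21.3] yaw [np.float64(1.69), np.float64(1.79)] -88.04 pins [585.1   5.3] [496.3 -48.3] [540.7 -21.5] 103.8 2.07
174 widths 89.1 88.8 len 129.0 128.8 ctr [541.4 -21.3] yaw [np.float64(1.69), np.float64(1.79)] -88.04 pins [585.3   5.1] [496.6 -48. ] [541.  -21.5] 103.4 1.87
176 widths 88.2 88.0 len 128.5 128.3 ctr [541.6 -21.3] yaw [np.float64(1.69), np.float64(1.78)] -88.04 pins [585.5   4.9] [496.9 -47.8] [541.2 -21.4] 103.1 1.67
[ 504.2 -185.9  126. ]
[ 501.3 -166.6  126. ]
[ 589.8 -182.1  126. ]
[ 582.6 -158.5  126. ]
```

Run:
```python
from h import *
goto(541.3,-22.0,385,1.603)
```

```text
shift now-frame [ -2.3 -65.   36.3] after-turn frame [ -2.5 -65.   36.3] rotvec [0.0008 0.     0.0029]
```

Request:
arm_command(steps=[[[255,-1,-20,5,0,0,0.003],[255,-1,-25,5,0,0,0],[255,0,-20,10,0,0,0],[255,0,0,15,0,0,0],[255,0,0,0,0,0,0],[255,0,0,0,0,0,0]]])

```text
t: 9.07
position: [541.8, -21.6, 386.1]
ee_rot: [3.141, -0.0, 1.603]
ft_force: [0.1, 0.5, -1.8]
width: 19.6
```

Run:
```python
from h import *
goto(541.3,-22.0,385,1.603);st()
for n,(y0,y1,x0,x1) in {'scene':(150,270,220,340),'side':(110,240,225,345)}.items():
    im=r.snapshot(n); cv2.imwrite(f'pics/{n}1.png',cv2.resize(im[y0:y1,x0:x1,::-1],None,fx=4.5,fy=4.5,interpolation=cv2.INTER_CUBIC))
st()
```

```text
shift now-frame [-0.4 -0.5  1.1] after-turn frame [-0.4 -0.5  1.1] rotvec [ 0.0004 -0.0001  0.0001]
t 9.075 p [541.8 -21.6 386.1] rot [ 3.1412e+00 -1.0000e-04  1.6031e+00] F [ 0.1  0.5 -1.8] w 19.6
t 9.175 p [541.7 -21.6 386.5] rot [3.1408e+00 1.0000e-04 1.6031e+00] F [ 0.5  0.7 -2.4] w 18.8
```

View pics/scene1.png

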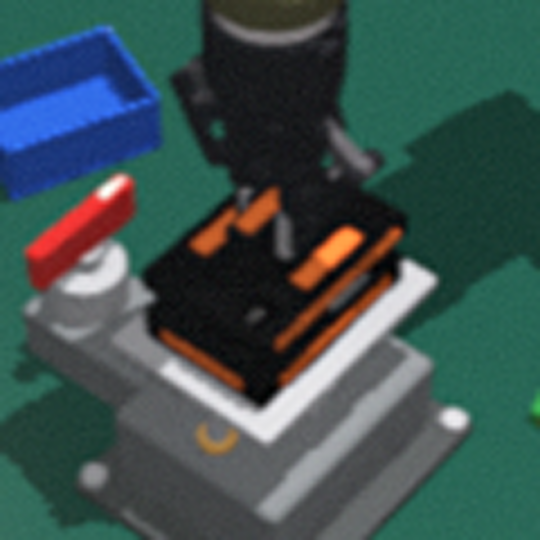

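View pics/side1.png

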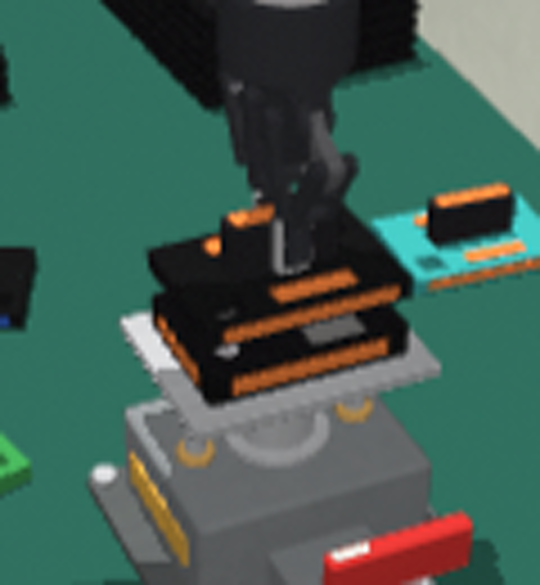

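The cover hangs directly over the jig in both views and the pins line up. I'll lower it gently.

Request:
arm_command(steps=[[[255,-0.4,-0.5,5,0,0,0],[255,0,0,4,0,0,0],[255,0,0,4,0,0,0],[255,0,0,3,0,0,0],[255,0,0,3,0,0,0],[255,0,0,0,0,0,0]]])

```text
t: 9.93
position: [540.2, -22.0, 368.0]
ee_rot: [3.141, 0.0, 1.603]
ft_force: [-2.6, -0.5, 2.6]
width: 19.0
```

Request:
arm_command(steps=[[[255,0,0,2,0,0,0],[255,0,0,2,0,0,0],[255,0,0,0,0,0,0]]])

```text
t: 10.3
position: [539.9, -21.9, 366.3]
ee_rot: [3.139, 0.001, 1.603]
ft_force: [-7.5, 0.3, 14.8]
width: 19.5
```

Request:
arm_command(steps=[[[255,0,-1.5,0,0,0,0],[255,0,0,0,0,0,0],[255,0,0,0,0,0,0]]])

```text
t: 10.68
position: [539.5, -22.0, 366.2]
ee_rot: [3.136, 0.001, 1.603]
ft_force: [-1.2, 1.1, 13.0]
width: 19.2
```

Run:
```python
from h import *
for n,(y0,y1,x0,x1) in {'scene':(150,270,220,340),'side':(110,240,225,345)}.items():
    im=r.snapshot(n); cv2.imwrite(f'pics/{n}2.png',cv2.resize(im[y0:y1,x0:x1,::-1],None,fx=4.5,fy=4.5,interpolation=cv2.INTER_CUBIC))
im=r.snapshot('wrist'); cv2.imwrite('pics/w7.png',im[:,:,::-1])
st()
```

```text
t 10.825 p [539.5 -21.9 366.2] rot [3.1361e+00 5.0000e-04 1.6032e+00] F [-2.   1.3 13.9] w 19.4
```

View pics/scene2.png

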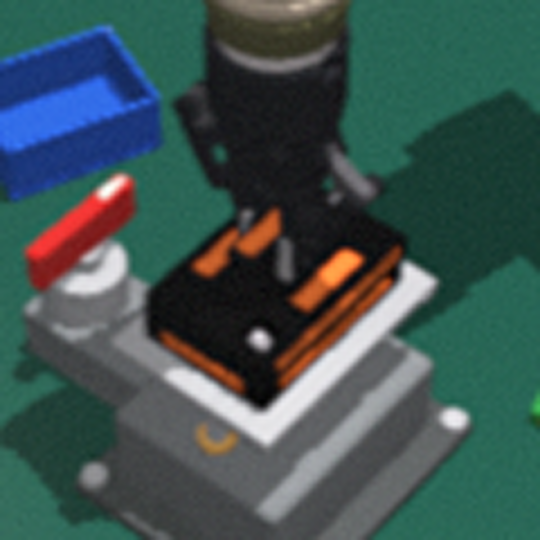

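View pics/side2.png

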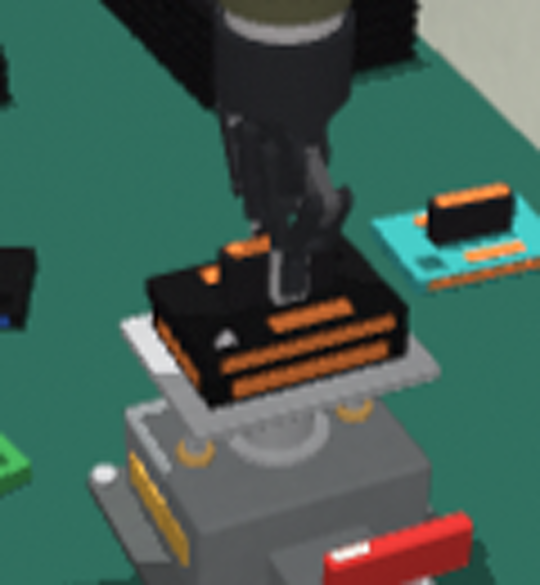

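View pics/w7.png

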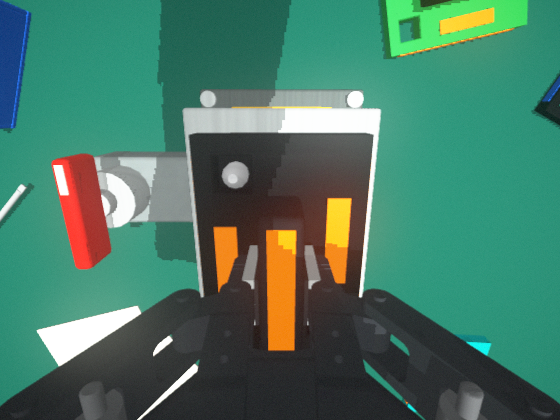

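Run:
```python
import cv2
a=cv2.imread('pics/w7.png')[120:200,180:380]
import numpy as np
a=np.clip(a.astype(float)*1.8,0,255).astype('uint8')
cv2.imwrite('pics/c7.png',cv2.resize(a,None,fx=4,fy=4,interpolation=cv2.INTER_CUBIC))
for n in('scene2','side2'):
    b=cv2.imread(f'pics/{n}.png')[180:420,120:440]; b=np.clip(b.astype(float)*2.5,0,255).astype('uint8'); cv2.imwrite(f'pics/{n}b.png',cv2.resize(b,None,fx=2,fy=2))
```

```text
(no output)
```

View pics/c7.png

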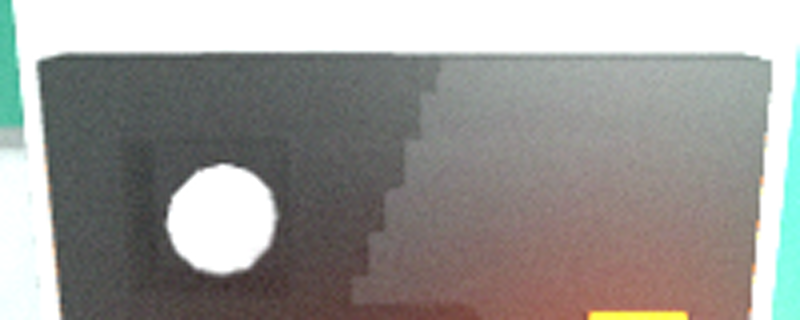

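View pics/side2b.png

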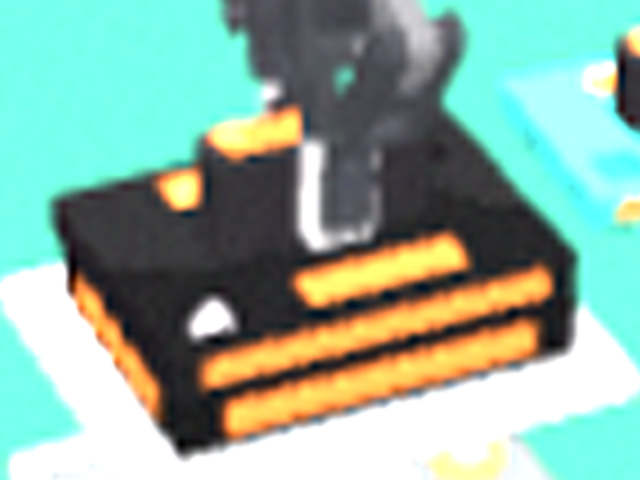

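View pics/scene2b.png

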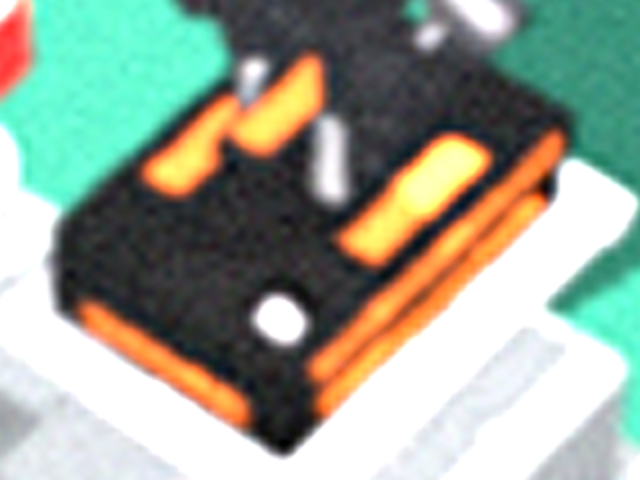

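Request:
arm_command(steps=[[[255,0,0,-2.5,0,0,0],[255,0,0,0,0,0,0],[0,0,0,0,0,0,0],[0,0,0,0,0,0,0],[0,0,0,0,0,0,0],[0,0,0,0,0,0,0],[0,0,0,-15,0,0,0],[0,0,0,-30,0,0,0],[0,0,0,-20,0,0,0],[0,0,0,0,0,0,0]]])

```text
t: 12.08
position: [539.4, -22.1, 433.3]
ee_rot: [3.137, 0.001, 1.603]
ft_force: [0.2, 0.2, -0.2]
width: 85.2
```

Run:
```python
from h import *
r.get_state()
W=cam('wrist'); p,R,s=pose()
im=r.snapshot('wrist'); cv2.imwrite('pics/w8.png',im[:,:,::-1]);np.savez('pics/w8.npz',K=W[0],rv=W[1],t=W[2],p=p,R=R)
for n,(y0,y1,x0,x1) in {'scene':(170,270,230,330),'side':(140,230,245,345)}.items():
    im=r.snapshot(n); cv2.imwrite(f'pics/{n}3f.png',im[:,:,::-1]);a=np.clip(im[y0:y1,x0:x1,::-1]*1.8,0,255).astype('uint8');cv2.imwrite(f'pics/{n}3.png',cv2.resize(a,None,fx=5.5,fy=5.5,interpolation=cv2.INTER_CUBIC))
st()
```

```text
t 12.225 p [538.7 -22.  430.1] rot [-3.1408e+00 -2.0000e-04  1.6030e+00] F [-0.9 -0.5 -0.4] w 85.2
```

View pics/scene3.png

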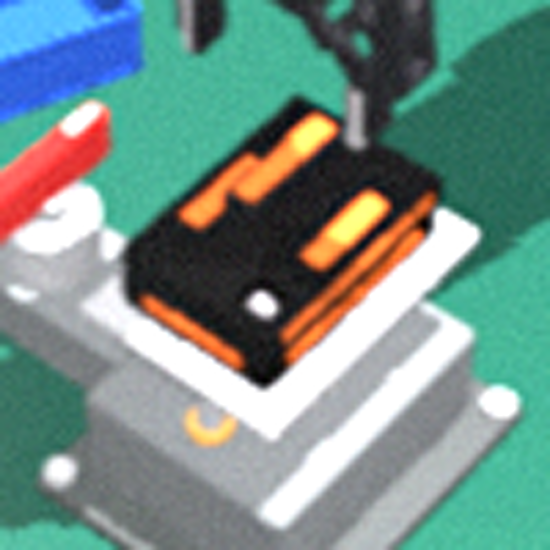

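View pics/side3.png

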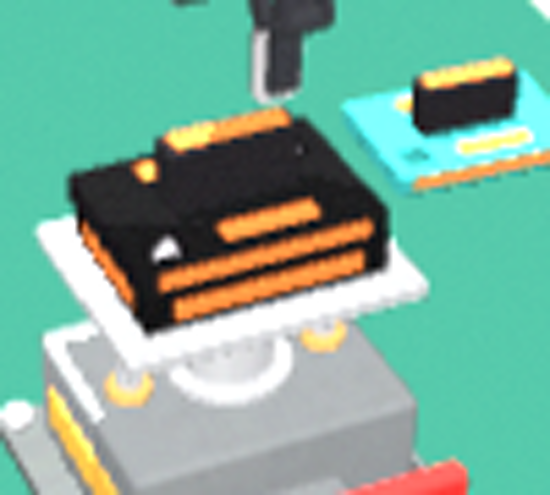

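View pics/w8.png

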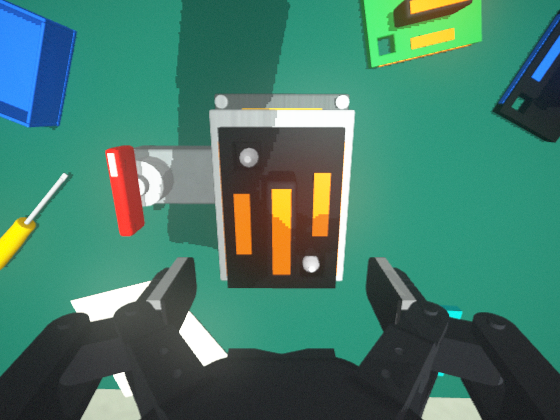

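Run:
```python
from h import *
a=cv2.imread('pics/w8.png')[95:300,200:365]
a=np.clip(a.astype(float)*2,0,255).astype('uint8')
cv2.imwrite('pics/c8.png',cv2.resize(a,None,fx=3.6,fy=3.6,interpolation=cv2.INTER_CUBIC)[:,:])
a=cv2.imread('pics/scene3f.png')[180:250,245:320]
a=np.clip(a.astype(float)*2.2,0,255).astype('uint8')
cv2.imwrite('pics/c9.png',cv2.resize(a,None,fx=8,fy=8,interpolation=cv2.INTER_CUBIC))
```

```text
(no output)
```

View pics/c8.png

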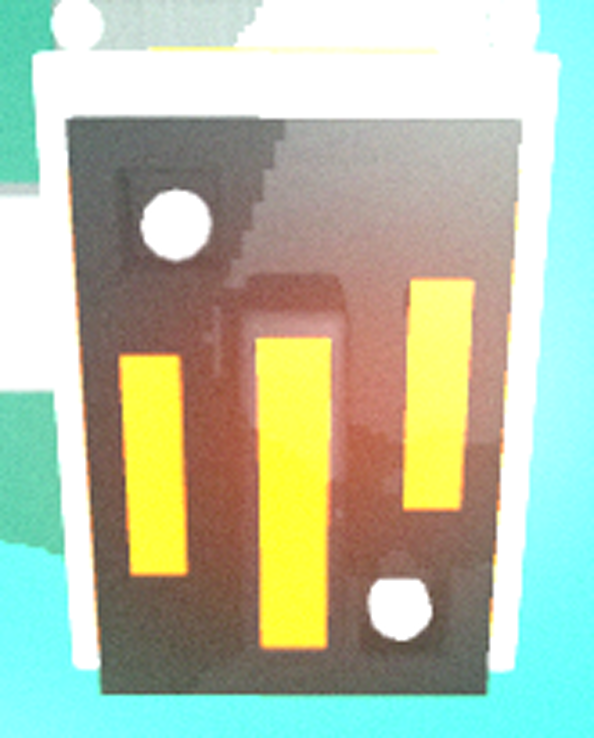

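View pics/c9.png

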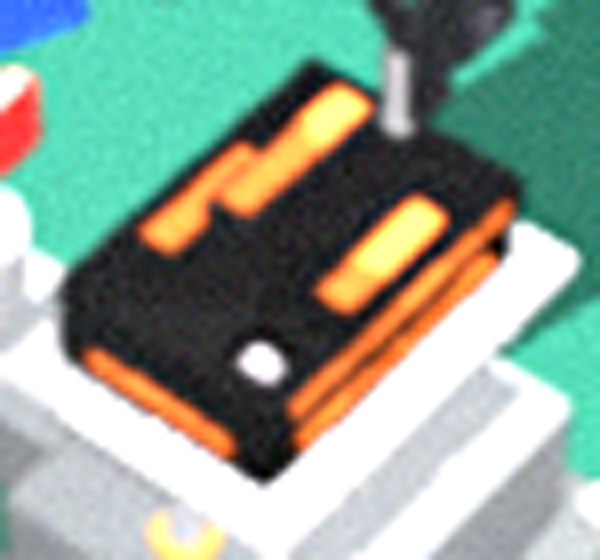

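Run:
```python
from h import *
z0=np.load('pics/w8.npz');W=(z0['K'],z0['rv'],z0['t'])
for z in (182,184,186,188,190,192,194):
    c=[onplane(W,q,z) for q in [(218.4,127.8),(344.5,128.2),(227.6,287),(335.1,287)]]
    print(z,np.linalg.norm(c[0]-c[1]).round(1),np.linalg.norm(c[2]-c[3]).round(1),np.linalg.norm(c[0]-c[2]).round(1),np.mean(c,0).round(1),[q[:2].round(1).tolist() for q in c])
S=cam('scene');D=cam('side')
def f(x,y,a,b,s): return (a+(x-(s-1)/2)/s,b+(y-(s-1)/2)/s)
# top corners scene (c9: origin 245,180 s8) ; side3 (245,140 s5.5)
sc={'farR(-x,+y)':(522,185),'nearR(+x,+y)':(265,445),'(+x,-y)':(65,292),'(-x,-y)':(312,62)}
sd={'farR(-x,+y)':(70,182),'(-x,-y)':(150,290),'(+x,-y)':(385,205),'nearR(+x,+y)':(300,118)}
for k in sc:
    print(k,[np.round(v,1) for v in tri(S,f(*sc[k],245,180,8),D,f(*sd[k],245,140,5.5))])
```

```text
182 91.4 92.6 132.8 [540.9 -21.5 182. ] [[475.9, -69.2], [473.3, 22.1], [608.7, -65.7], [605.8, 26.9]]
184 90.5 91.8 131.6 [540.2 -21.5 184. ] [[475.8, -68.8], [473.2, 21.7], [607.4, -65.3], [604.5, 26.4]]
186 89.7 90.9 130.4 [539.5 -21.5 186. ] [[475.7, -68.4], [473.2, 21.3], [606.1, -64.9], [603.2, 25.9]]
188 88.9 90.1 129.2 [538.8 -21.5 188. ] [[475.6, -68.0], [473.1, 20.9], [604.8, -64.5], [601.9, 25.5]]
190 88.0 89.2 128.0 [538.1 -21.6 190. ] [[475.5, -67.6], [473.0, 20.4], [603.4, -64.2], [600.6, 25.0]]
192 87.2 88.4 126.8 [537.4 -21.6 192. ] [[475.4, -67.2], [472.9, 20.0], [602.1, -63.8], [599.3, 24.5]]
194 86.4 87.5 125.6 [536.7 -21.6 194. ] [[475.2, -66.8], [472.8, 19.6], [600.8, -63.4], [598.0, 24.1]]
farR(-x,+y) [array([473.1,  20. , 184.7]), np.float64(0.4)]
nearR(+x,+y) [array([606. ,  29.3, 182.9]), np.float64(7.6)]
(+x,-y) [array([606.7, -59. , 187.7]), np.float64(1.3)]
(-x,-y) [array([476.5, -71.2, 183.2]), np.float64(5.1)]
```

The pins sit in both holes, but the wrist widths leave 0–3 mm of doubt about how far down the cover is. I'll look along the +y face from close by.

Run:
```python
from h import *
goto(600,122,430,1.603); goto(600,122,255,1.603)
S=cam('scene'); print('green',onplane(S,(364,239),30))
```

```text
shift now-frame [1.419e+02 6.590e+01 1.000e-01] after-turn frame [1.419e+02 6.590e+01 1.000e-01] rotvec [-0.0008 -0.0002  0.    ]
shift now-frame [141.9  66.1 175.1] after-turn frame [141.9  65.9 175.1] rotvec [-0.0008 -0.0002  0.    ]
green [365.1626579  143.39847434  30.        ]
```

Request:
arm_command(steps=[[[0,25,12,0,0,0,0],[0,40,18,0,0,0,0],[0,40,18,0,0,0,0],[0,37,18,10,0,0,0],[0,0,0,35,0,0,0],[0,0,0,45,0,0,0],[0,0,0,45,0,0,0],[0,0,0,40,0,0,0],[0,0,0,0,0,0,0],[0,0,0,0,0,0,0]]])

```text
t: 13.48
position: [600.6, 122.1, 256.6]
ee_rot: [3.141, -0.0, 1.603]
ft_force: [0.3, -0.3, 0.8]
width: 85.1
```

Run:
```python
from h import *
W=cam('wrist'); p,R,s=pose(); im=r.snapshot('wrist'); cv2.imwrite('pics/w9.png',im[:,:,::-1])
np.savez('pics/w9.npz',K=W[0],rv=W[1],t=W[2],p=p,R=R)
st()
```

```text
t 13.525 p [601.  122.1 257.4] rot [ 3.1390e+00 -2.0000e-04  1.6029e+00] F [ 0.  -0.3  0.1] w 85.4
```

View pics/w9.png

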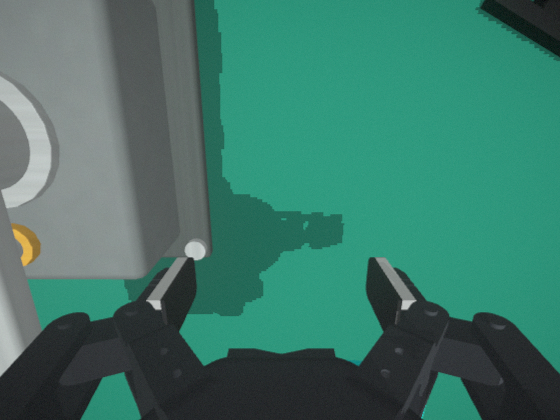

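Request:
arm_command(steps=[[[0,30,-15,-15,0,0,0],[0,40,-15,-18,0,0,0],[0,15,0,0,0,-0.125,0],[0,0,0,0,0,-0.125,0],[0,0,0,0,0,-0.125,0],[0,0,0,0,0,-0.125,0],[0,0,0,0,0,0,0],[0,0,0,0,0,0,0]]])

```text
t: 14.52
position: [568.0, 206.2, 289.9]
ee_rot: [3.139, 0.497, 1.602]
ft_force: [-0.5, 0.2, 1.2]
width: 85.2
```

Run:
```python
from h import *
W=cam('wrist'); p,R,s=pose(); im=r.snapshot('wrist'); cv2.imwrite('pics/w10.png',im[:,:,::-1])
np.savez('pics/w10.npz',K=W[0],rv=W[1],t=W[2],p=p,R=R)
st()
```

```text
t 14.575 p [567.9 205.9 289.8] rot [3.1393 0.4976 1.6015] F [-1.2  0.6  0.2] w 85.4
```

View pics/w10.png

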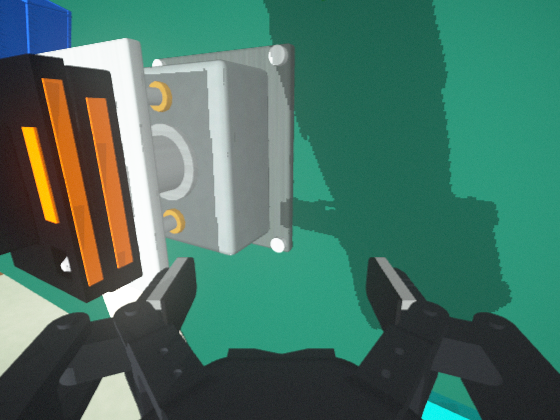

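Run:
```python
import cv2,numpy as np
a=cv2.imread('pics/w10.png')[40:310,0:180]
a=np.clip(a.astype(float)*2.2,0,255).astype('uint8')
a=cv2.resize(a,None,fx=4,fy=4,interpolation=cv2.INTER_CUBIC)
cv2.imwrite('pics/c10a.png',a[0:560]);cv2.imwrite('pics/c10b.png',a[520:])
```

```text
(no output)
```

View pics/c10a.png

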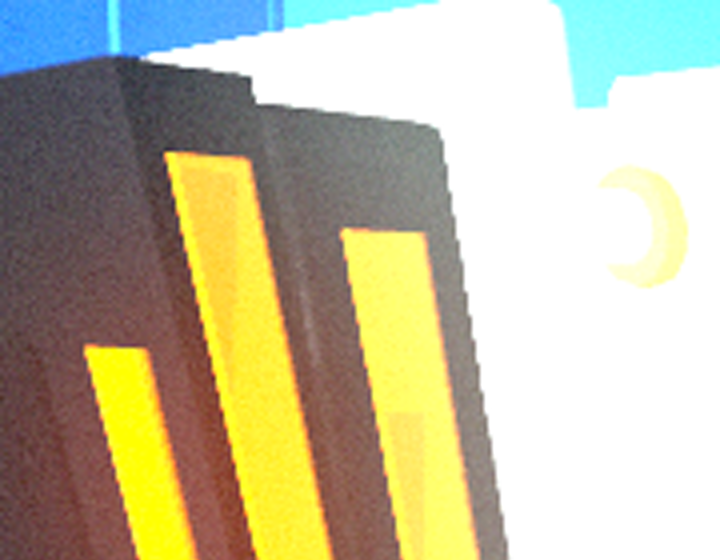

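View pics/c10b.png

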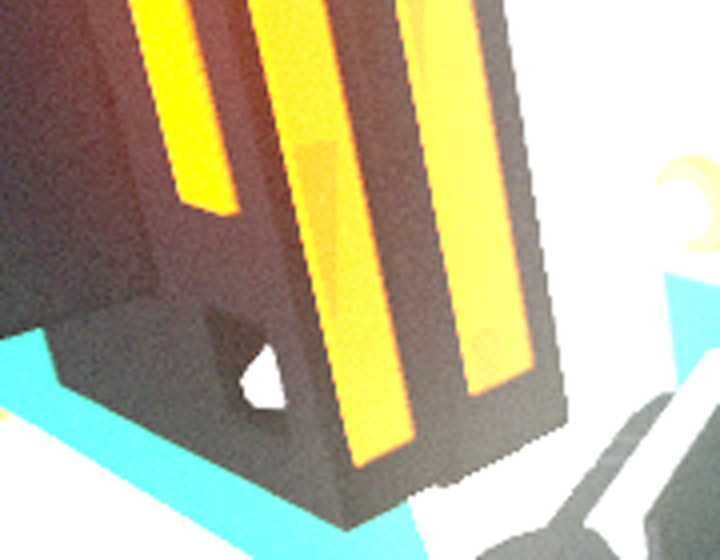

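Run:
```python
from h import *
z0=np.load('pics/w10.npz');W=(z0['K'],z0['rv'],z0['t'])
yaw=np.radians(1.85);n=np.array([-np.sin(yaw),np.cos(yaw),0]);c=np.array([541,-21.4,0])+45*n
def hit(x,y,off=0):
    uv=((x-1.5)/4,40+(y-1.5)/4); o,d=ray(W,uv); return (o+d*(((c+off*n)-o)@n)/(d@n)).round(1)
for k,q in {'top cov':(115,58),'top seam':(255,80),'top seamjig':(255,104),'top jigbot':(440,130),
 'bot cov':(345,520+528),'bot seam':(440,520+487),'bot jigbot':(567,520+424),
 'far covstrip L':(165,152),'far covstrip R':(252,157),'far jigstrip L':(342,229),'far jigstrip R':(428,232),
 'nr covstrip L':(357,520+466),'nr covstrip R':(414,520+437),'nr jigstrip L':(470,520+395),'nr jigstrip R':(533,520+367)}.items(): print(k,hit(*q))
```

```text
top cov [472.7  21.4 188.5]
top seam [473.   21.4 174.4]
top seamjig [475.7  21.5 175. ]
top jigbot [476.2  21.5 151.8]
bot cov [601.   25.6 188.8]
bot seam [602.4  25.6 174.9]
bot jigbot [603.2  25.6 152.7]
far covstrip L [482.1  21.7 185.7]
far covstrip R [481.8  21.7 176.5]
far jigstrip L [489.7  22.  167.5]
far jigstrip R [489.6  22.  156. ]
nr covstrip L [592.7  25.3 185.5]
nr covstrip R [592.4  25.3 177.1]
nr jigstrip L [590.   25.2 167.8]
nr jigstrip R [590.3  25.2 157. ]
```

The seam falls where the plate thickness puts it: cover top z=188.6, seam 174.6 and jig bottom about 152, with the same values at both ends. So the cover is flat and fully down, with the seat at about 174.7. Next is the valve.

Request:
arm_command(steps=[[[0,0,0,-20,0,0.125,0],[0,0,0,-30,0,0.125,0],[0,0,0,-40,0,0.125,0],[0,0,0,-40,0,0.125,0],[0,0,0,-15,0,0,0],[0,0,0,0,0,0,0]]])

```text
t: 15.32
position: [566.6, 241.0, 428.7]
ee_rot: [3.139, 0.001, 1.602]
ft_force: [0.1, 0.3, -1.3]
width: 85.2
```

Run:
```python
from h import *
st(); goto(565,-181,430,1.603)
```

```text
t 15.325 p [566.6 241.  428.7] rot [3.1392e+00 6.0000e-04 1.6024e+00] F [ 0.1  0.3 -1.3] w 85.2
shift now-frame [-421.8  -14.9   -1.1] after-turn frame [-421.8  -15.2   -1.3] rotvec [ 0.0024  0.0006 -0.0006]
```

Request:
arm_command(steps=[[[0,-30,-1,0,0,0,0],[0,-50,-2,0,0,0,0],[0,-55,-2,0,0,0,0],[0,-55,-2,0,0,0,0],[0,-55,-2,0,0,0,0],[0,-55,-2,0,0,0,0],[0,-55,-2,0,0,0,0],[0,-45,-1,0,0,0,0],[0,-22,0,20,0,0,0],[0,0,0,20,0,0,0]]])

```text
t: 16.58
position: [565.5, -182.8, 384.4]
ee_rot: [-3.138, -0.001, 1.6]
ft_force: [-0.2, -0.0, -0.7]
width: 85.4
```

Request:
arm_command(steps=[[[0,0,0,20,0,0,0],[0,0,0,0,0,0,0],[0,0,0,0,0,0,0]]])

```text
t: 16.95
position: [566.0, -180.6, 367.1]
ee_rot: [-3.14, -0.0, 1.603]
ft_force: [0.2, 0.0, 0.2]
width: 85.6
```

Run:
```python
from h import *
W=cam('wrist'); p,R,s=pose(); im=r.snapshot('wrist'); cv2.imwrite('pics/w11.png',im[:,:,::-1])
np.savez('pics/w11.npz',K=W[0],rv=W[1],t=W[2],p=p,R=R)
st()
```

```text
t 17.0 p [ 566.1 -180.7  367.8] rot [-3.1415e+00  2.0000e-04  1.6032e+00] F [ 0.6  0.1 -0.5] w 85.4
```

View pics/w11.png

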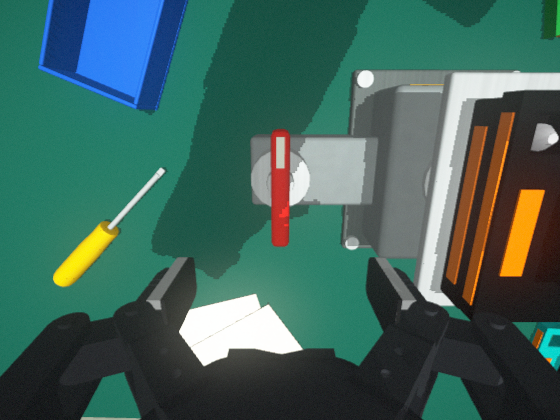

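Run:
```python
from h import *
z0=np.load('pics/w11.npz');W=(z0['K'],z0['rv'],z0['t'])
im=cv2.imread('pics/w11.png')[120:255,255:305];g=cv2.cvtColor(im,cv2.COLOR_BGR2HSV)
m=(((g[...,0]<8)|(g[...,0]>172))&(g[...,1]>120)&(g[...,2]>40)).astype(np.uint8)
m=cv2.morphologyEx(m,cv2.MORPH_CLOSE,np.ones((3,21),np.uint8).T)
k=max(cv2.findContours(m,0,2)[0],key=cv2.contourArea); b=cv2.minAreaRect(k);e=cv2.boxPoints(b)+[255,120]
print(b,e.tolist())
Q=np.array([onplane(W,q,126) for q in e]); print(Q.round(1).tolist(),Q.mean(0).round(1))
for j in range(4): print(np.linalg.norm(Q[j]-Q[j-1]).round(1),np.degrees(np.arctan2(*(Q[j]-Q[j-1])[1::-1])).round(1))
cv2.imwrite('pics/c11.png',cv2.resize(im,None,fx=4,fy=4,interpolation=cv2.INTER_CUBIC))
```

```text
((25.0, 67.0), (134.0, 18.0), 90.0) [[271.0, 120.0], [289.0, 120.0], [289.0, 254.0], [271.0, 254.0]]
[[494.2, -189.2, 126.0], [493.8, -176.8, 126.0], [595.4, -172.8, 126.0], [595.8, -187.0, 126.0]] [ 544.8 -181.4  126. ]
101.7 -178.8
12.4 91.8
101.7 2.3
14.2 -88.2
```

View pics/c11.png

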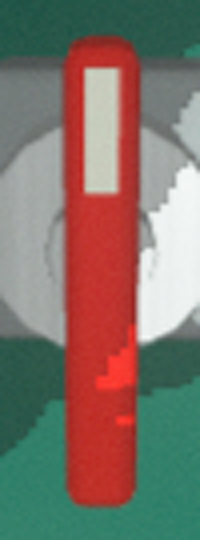

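Run:
```python
from h import *
z0=np.load('pics/w11.npz');W=(z0['K'],z0['rv'],z0['t'])
a=onplane(W,(255+102/4,120+40/4),126);b=onplane(W,(255+101/4,120+504/4),126);print(a,b,(a+b)/2,np.linalg.norm(a-b),np.degrees(np.arctan2(*(b-a)[1::-1])))
goto(546,-181.4,330,1.603);goto(546,-181.4,268,1.603)
```

```text
[ 500.62286587 -182.45482073  126.        ] [ 588.70051239 -179.89929429  126.        ] [ 544.66168913 -181.17705751  126.        ] 88.11471234196652 1.6619405536368617
shift now-frame [ -0.1 -20.1  37.8] after-turn frame [ -0.1 -20.1  37.8] rotvec [-0.0001  0.0002  0.0002]
shift now-frame [ -0.  -20.1  99.8] after-turn frame [ -0.1 -20.1  99.8] rotvec [-0.0001  0.0002  0.0002]
```

Request:
arm_command(steps=[[[0,0,-20.5,10,0,0,0],[0,0,0,25,0,0,0],[0,0,0,30,0,0,0],[0,0,0,25,0,0,0],[0,0,0,10,0,0,0],[0,0,0,0,0,0,0],[0,0,0,0,0,0,0]]])

```text
t: 17.88
position: [546.1, -181.6, 268.9]
ee_rot: [3.14, 0.001, 1.603]
ft_force: [0.1, -0.3, 0.7]
width: 85.1
```

Request:
arm_command(steps=[[[255,0,0,0,0,0,0],[255,0,0,0,0,0,0],[255,0,0,0,0,0,0],[255,0,0,0,0,0,0],[255,0,0,0,0,0,0]]], newtons=80)

```text
t: 18.5
position: [545.5, -181.7, 267.9]
ee_rot: [3.141, 0.001, 1.603]
ft_force: [-1.5, -2.0, 2.7]
width: 12.6
```

Run:
```python
from h import *
s=r.get_state();print(s['ft_torque'])
im=r.snapshot('side');cv2.imwrite('pics/side5.png',im[:,:,::-1])
im=r.snapshot('wrist');cv2.imwrite('pics/w12.png',im[:,:,::-1])
st()
```

```text
[-0.20678202  0.22385441 -0.06587474]
t 18.6 p [ 545.5 -181.7  267.9] rot [3.1413e+00 7.0000e-04 1.6026e+00] F [-1.6 -0.5  3.4] w 12.9
```

View pics/side5.png

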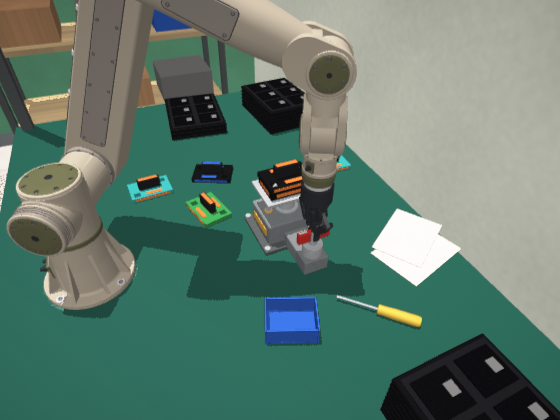

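View pics/w12.png

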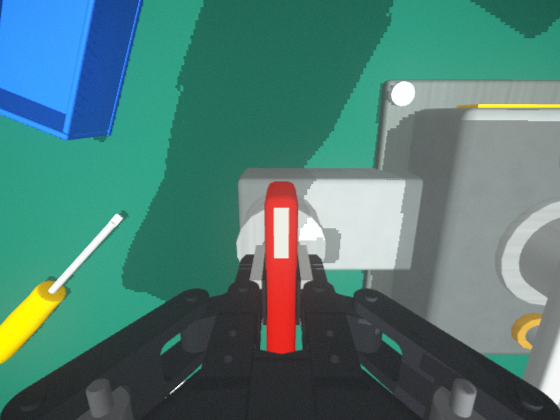

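```bash
cat > m.py <<'E'
from h import *
import json,os,sys
S=cam('scene')
yaw=np.radians(1.85);Rz=np.array([[np.cos(yaw),-np.sin(yaw),0],[np.sin(yaw),np.cos(yaw),0],[0,0,1]])
s0=r.get_state(); im=r.snapshot('scene')
g=cv2.cvtColor(im,cv2.COLOR_RGB2GRAY).astype(np.float32)
if not os.path.exists('pics/base.npy') or len(sys.argv)>1:
    np.save('pics/base.npy',g); json.dump({'yaw0':float(s0['ee_rot'][2]),'prev':None},open('b.json','w')); cv2.imwrite('pics/base.png',im[:,:,::-1])
b=np.load('pics/base.npy'); j=json.load(open('b.json'))
# template: the cover's/jig +y and +x faces
P0=np.array([575,10,175.]); uv=proj(S,[P0])[0].round().astype(int)
T=b[uv[1]-14:uv[1]+16,uv[0]-14:uv[0]+22]
y0,x0=uv[1]-14,uv[0]-14
A=g[y0-4:y0+30+36,x0-6:x0+36+8]
m=cv2.matchTemplate(A,T,cv2.TM_CCOEFF_NORMED); _,v,_,(mx,my)=cv2.minMaxLoc(m)
def sub(f): return 0 if (len(f)<3) else 0.5*(f[0]-f[2])/(f[0]-2*f[1]+f[2])
dy=my+(sub(m[my-1:my+2,mx]) if 0<my<m.shape[0]-1 else 0)-4
d10=(proj(S,[P0-[0,0,50]])[0]-proj(S,[P0])[0])[1]/50
h=-dy/d10
sp='' if j['prev'] is None or s0['t']==j['prev'][0] else round((h-j['prev'][1])/(s0['t']-j['prev'][0]),1)
j['prev']=[float(s0['t']),float(h)];json.dump(j,open('b.json','w'))
dyaw=(s0['ee_rot'][2]-j['yaw0']+np.pi)%(2*np.pi)-np.pi
print('t',round(s0['t'],3),'turn',round(dyaw,4),'dh mm',round(h,2),'v',sp,'ncc',round(v,3),'px/mm',round(d10,3),'p',np.round(s0['position'],1),'F',np.round(s0['ft_force'],1),'Tz',round(s0['ft_torque'][2],2))
E
python3 m.py new; python3 m.py
python3 -c "
import cv2
a=cv2.imread('pics/base.png')[150:300,200:350];cv2.imwrite('pics/c12.png',cv2.resize(a,None,fx=4,fy=4))"
```

```text
t 18.6 turn 0.0 dh mm -0.03 v  ncc 1.0 px/mm 0.244 p [ 545.5 -181.7  267.9] F [-1.6 -0.5  3.4] Tz -0.07
t 18.65 turn 0.0 dh mm -0.02 v 0.1 ncc 0.999 px/mm 0.244 p [ 545.5 -181.7  267.9] F [-2.  -2.2  3.9] Tz -0.1
```

View pics/c12.png

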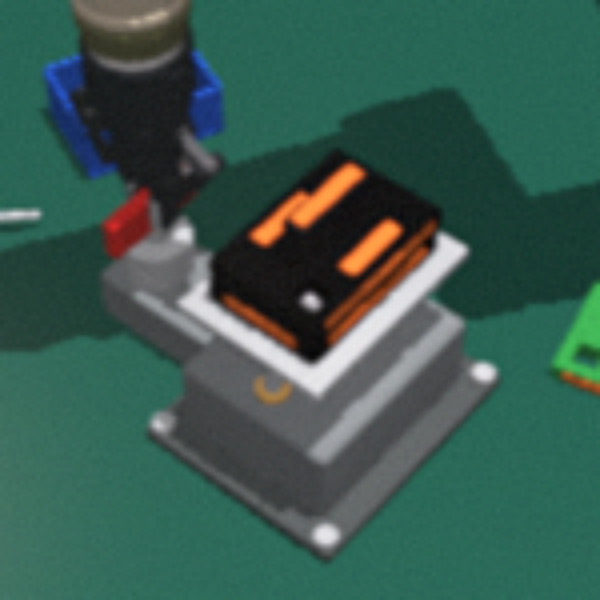

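The scene view tracks the lift clearly, with repeatability around 0.05 mm. I'll turn the valve anticlockwise, first to about 0.26.

Request:
arm_command(steps=[[[255,0,0,0,0,0,-0.06],[255,0,0,0,0,0,-0.07],[255,0,0,0,0,0,-0.06],[255,0,0,0,0,0,-0.05],[255,0,0,0,0,0,0],[255,0,0,0,0,0,0]]])

```text
t: 19.45
position: [545.6, -181.8, 267.9]
ee_rot: [3.142, 0.001, 1.842]
ft_force: [-2.5, -3.6, 5.0]
width: 12.8
```

```bash
python3 m.py
```

```text
t 19.45 turn 0.2399 dh mm -0.04 v -0.0 ncc 0.999 px/mm 0.244 p [ 545.6 -181.8  267.9] F [-2.5 -3.6  5. ] Tz 0.39
```

Request:
arm_command(steps=[[[255,0,0,0,0,0,-0.02],[255,0,0,0,0,0,0]]])

```text
t: 19.75
position: [545.6, -181.8, 267.9]
ee_rot: [3.142, 0.001, 1.862]
ft_force: [-2.1, -4.4, 5.5]
width: 12.8
```

```bash
python3 m.py
```

```text
t 19.75 turn 0.2593 dh mm -0.04 v -0.0 ncc 0.999 px/mm 0.244 p [ 545.6 -181.8  267.9] F [-2.1 -4.4  5.5] Tz 0.07
```

Request:
arm_command(steps=[[[255,0,0,0,0,0,-0.02],[255,0,0,0,0,0,0]]])

```text
t: 20.05
position: [545.5, -181.8, 267.9]
ee_rot: [3.142, 0.001, 1.882]
ft_force: [-2.0, -4.6, 5.6]
width: 12.6
```

```bash
python3 m.py
```

```text
t 20.05 turn 0.2792 dh mm -0.05 v -0.0 ncc 0.999 px/mm 0.244 p [ 545.5 -181.8  267.9] F [-2.  -4.6  5.6] Tz 0.02
```

Request:
arm_command(steps=[[[255,0,0,0,0,0,-0.02],[255,0,0,0,0,0,0]]])

```text
t: 20.35
position: [545.6, -181.8, 267.9]
ee_rot: [3.142, 0.001, 1.902]
ft_force: [-2.6, -4.5, 5.2]
width: 12.5
```

```bash
python3 m.py; python3 -c "
from h import *
cv2.imwrite('pics/w13.png',r.snapshot('wrist')[:,:,::-1])"
```

```text
t 20.35 turn 0.2992 dh mm -0.03 v 0.0 ncc 0.999 px/mm 0.244 p [ 545.6 -181.8  267.9] F [-2.6 -4.5  5.2] Tz 0.0
```

View pics/w13.png

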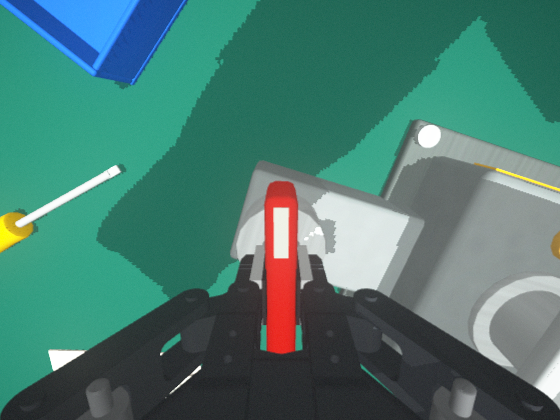

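The handle (red bar at column 280) stays aligned with the jaws while the block behind it rotates, so it is turning with the gripper. I'll keep going in small steps.

Request:
arm_command(steps=[[[255,0,0,0,0,0,-0.02],[255,0,0,0,0,0,0]]])

```text
t: 20.7
position: [545.6, -181.8, 267.9]
ee_rot: [-3.142, 0.001, 1.922]
ft_force: [-1.9, -4.3, 4.3]
width: 12.8
```

```bash
python3 m.py
```

```text
t 20.7 turn 0.3191 dh mm -0.04 v -0.0 ncc 0.999 px/mm 0.244 p [ 545.6 -181.8  267.9] F [-1.9 -4.3  4.3] Tz 0.03
```

Request:
arm_command(steps=[[[255,0,0,0,0,0,-0.02],[255,0,0,0,0,0,0]]])

```text
t: 21.0
position: [545.6, -181.8, 267.9]
ee_rot: [-3.142, 0.001, 1.942]
ft_force: [-2.1, -4.7, 5.5]
width: 13.1
```

```bash
python3 m.py
```

```text
t 21.0 turn 0.3391 dh mm -0.03 v 0.0 ncc 0.999 px/mm 0.244 p [ 545.6 -181.8  267.9] F [-2.1 -4.7  5.5] Tz 0.05
```

Request:
arm_command(steps=[[[255,0,0,0,0,0,-0.02],[255,0,0,0,0,0,0]]])

```text
t: 21.3
position: [545.6, -181.8, 267.9]
ee_rot: [-3.142, 0.001, 1.962]
ft_force: [-1.6, -5.4, 5.4]
width: 12.8
```

```bash
python3 m.py
```

```text
t 21.3 turn 0.3591 dh mm -0.04 v -0.0 ncc 0.999 px/mm 0.244 p [ 545.6 -181.8  267.9] F [-1.6 -5.4  5.4] Tz 0.03
```

Request:
arm_command(steps=[[[255,0,0,0,0,0,-0.02],[255,0,0,0,0,0,0]]])

```text
t: 21.6
position: [545.6, -181.8, 267.9]
ee_rot: [-3.142, 0.001, 1.982]
ft_force: [-1.7, -3.8, 6.0]
width: 12.5
```

```bash
python3 m.py
```

```text
t 21.6 turn 0.3791 dh mm -0.04 v 0.0 ncc 0.999 px/mm 0.244 p [ 545.6 -181.8  267.9] F [-1.7 -3.8  6. ] Tz -0.03
```

Request:
arm_command(steps=[[[255,0,0,0,0,0,-0.02],[255,0,0,0,0,0,0]]])

```text
t: 21.9
position: [545.6, -181.8, 267.9]
ee_rot: [-3.141, 0.001, 2.002]
ft_force: [-2.4, -3.5, 5.2]
width: 12.9
```

```bash
python3 m.py
```

```text
t 21.9 turn 0.3992 dh mm -0.05 v -0.0 ncc 0.999 px/mm 0.244 p [ 545.6 -181.8  267.9] F [-2.4 -3.5  5.2] Tz -0.0
```

Request:
arm_command(steps=[[[255,0,0,0,0,0,-0.02],[255,0,0,0,0,0,0]]])

```text
t: 22.2
position: [545.6, -181.8, 267.9]
ee_rot: [-3.142, 0.001, 2.022]
ft_force: [-1.6, -4.8, 5.7]
width: 12.9
```

```bash
python3 m.py
```

```text
t 22.2 turn 0.4191 dh mm -0.04 v 0.0 ncc 0.999 px/mm 0.244 p [ 545.6 -181.8  267.9] F [-1.6 -4.8  5.7] Tz 0.06
```

Request:
arm_command(steps=[[[255,0,0,0,0,0,-0.02],[255,0,0,0,0,0,0]]])

```text
t: 22.5
position: [545.6, -181.8, 267.9]
ee_rot: [-3.141, 0.001, 2.042]
ft_force: [-1.7, -4.6, 5.3]
width: 12.9
```

```bash
python3 m.py
```

```text
t 22.5 turn 0.4391 dh mm -0.05 v -0.0 ncc 0.999 px/mm 0.244 p [ 545.6 -181.8  267.9] F [-1.7 -4.6  5.3] Tz 0.04
```

Request:
arm_command(steps=[[[255,0,0,0,0,0,-0.02],[255,0,0,0,0,0,0]]])

```text
t: 22.8
position: [545.6, -181.9, 267.9]
ee_rot: [-3.141, 0.001, 2.062]
ft_force: [-1.7, -4.8, 5.0]
width: 12.6
```

```bash
python3 m.py
```

```text
t 22.8 turn 0.4591 dh mm -0.04 v 0.0 ncc 0.999 px/mm 0.244 p [ 545.6 -181.9  267.9] F [-1.7 -4.8  5. ] Tz 0.06
```

Request:
arm_command(steps=[[[255,0,0,0,0,0,-0.02],[255,0,0,0,0,0,0]]])

```text
t: 23.1
position: [545.6, -181.9, 267.9]
ee_rot: [-3.141, 0.001, 2.082]
ft_force: [-1.6, -4.0, 4.4]
width: 13.0
```

```bash
python3 m.py
```

```text
t 23.1 turn 0.4791 dh mm -0.04 v -0.0 ncc 0.999 px/mm 0.244 p [ 545.6 -181.9  267.9] F [-1.6 -4.   4.4] Tz 0.1
```

Request:
arm_command(steps=[[[255,0,0,0,0,0,-0.02],[255,0,0,0,0,0,0]]])

```text
t: 23.4
position: [545.6, -181.9, 267.9]
ee_rot: [-3.141, 0.001, 2.102]
ft_force: [-1.5, -5.0, 4.4]
width: 13.2
```

```bash
python3 m.py
```

```text
t 23.4 turn 0.499 dh mm -0.03 v 0.0 ncc 0.999 px/mm 0.244 p [ 545.6 -181.9  267.9] F [-1.5 -5.   4.4] Tz -0.02
```

Request:
arm_command(steps=[[[255,0,0,0,0,0,-0.02],[255,0,0,0,0,0,0]]])

```text
t: 23.7
position: [545.6, -181.9, 267.9]
ee_rot: [-3.141, 0.001, 2.122]
ft_force: [-2.0, -4.9, 5.1]
width: 13.0
```

```bash
python3 m.py
```

```text
t 23.7 turn 0.5191 dh mm -0.05 v -0.0 ncc 0.999 px/mm 0.244 p [ 545.6 -181.9  267.9] F [-2.  -4.9  5.1] Tz 0.02
```

Request:
arm_command(steps=[[[255,0,0,0,0,0,-0.02],[255,0,0,0,0,0,0]]])

```text
t: 24.0
position: [545.6, -181.9, 267.9]
ee_rot: [-3.141, 0.001, 2.142]
ft_force: [-3.1, -4.8, 6.2]
width: 13.0
```

```bash
python3 m.py
```

```text
t 24.0 turn 0.5391 dh mm -0.04 v 0.0 ncc 0.999 px/mm 0.244 p [ 545.6 -181.9  267.9] F [-3.1 -4.8  6.2] Tz 0.03
```

Request:
arm_command(steps=[[[255,0,0,0,0,0,-0.02],[255,0,0,0,0,0,0]]])

```text
t: 24.3
position: [545.6, -181.9, 267.9]
ee_rot: [-3.141, 0.001, 2.162]
ft_force: [-1.3, -5.0, 5.6]
width: 13.2
```

```bash
python3 m.py
```

```text
t 24.3 turn 0.5591 dh mm -0.04 v 0.0 ncc 0.999 px/mm 0.244 p [ 545.6 -181.9  267.9] F [-1.3 -5.   5.6] Tz -0.02
```

Request:
arm_command(steps=[[[255,0,0,0,0,0,-0.02],[255,0,0,0,0,0,0]]])

```text
t: 24.6
position: [545.6, -181.9, 267.9]
ee_rot: [-3.141, 0.001, 2.182]
ft_force: [-2.2, -5.6, 6.1]
width: 12.7
```

```bash
python3 m.py
```

```text
t 24.6 turn 0.5791 dh mm -0.05 v -0.0 ncc 0.999 px/mm 0.244 p [ 545.6 -181.9  267.9] F [-2.2 -5.6  6.1] Tz -0.03
```

Request:
arm_command(steps=[[[255,0,0,0,0,0,-0.02],[255,0,0,0,0,0,0]]])

```text
t: 24.9
position: [545.6, -181.9, 267.9]
ee_rot: [-3.141, 0.001, 2.202]
ft_force: [-2.0, -5.2, 5.1]
width: 12.9
```

```bash
python3 m.py
```

```text
t 24.9 turn 0.5991 dh mm -0.04 v 0.0 ncc 0.999 px/mm 0.244 p [ 545.6 -181.9  267.9] F [-2.  -5.2  5.1] Tz 0.02
```

Request:
arm_command(steps=[[[255,0,0,0,0,0,-0.02],[255,0,0,0,0,0,0]]])

```text
t: 25.2
position: [545.6, -181.9, 267.9]
ee_rot: [-3.141, 0.001, 2.222]
ft_force: [-1.5, -4.4, 5.3]
width: 13.1
```

```bash
python3 m.py
```

```text
t 25.2 turn 0.6191 dh mm -0.04 v -0.0 ncc 0.999 px/mm 0.244 p [ 545.6 -181.9  267.9] F [-1.5 -4.4  5.3] Tz -0.04
```

Request:
arm_command(steps=[[[255,0,0,0,0,0,-0.02],[255,0,0,0,0,0,0]]])

```text
t: 25.5
position: [545.6, -181.9, 267.9]
ee_rot: [-3.141, 0.001, 2.242]
ft_force: [-2.0, -5.8, 4.5]
width: 12.7
```

```bash
python3 m.py
```

```text
t 25.5 turn 0.6391 dh mm -0.05 v -0.0 ncc 0.999 px/mm 0.244 p [ 545.6 -181.9  267.9] F [-2.  -5.8  4.5] Tz -0.01
```

Request:
arm_command(steps=[[[255,0,0,0,0,0,-0.02],[255,0,0,0,0,0,0]]])

```text
t: 25.8
position: [545.6, -181.9, 267.9]
ee_rot: [-3.141, 0.001, 2.262]
ft_force: [-1.1, -5.7, 5.0]
width: 12.8
```

```bash
python3 m.py
```

```text
t 25.8 turn 0.6591 dh mm -0.04 v 0.0 ncc 0.999 px/mm 0.244 p [ 545.6 -181.9  267.9] F [-1.1 -5.7  5. ] Tz 0.01
```

Request:
arm_command(steps=[[[255,0,0,0,0,0,-0.02],[255,0,0,0,0,0,0]]])

```text
t: 26.1
position: [545.6, -181.9, 267.9]
ee_rot: [-3.141, 0.001, 2.282]
ft_force: [-1.9, -5.8, 4.8]
width: 12.8
```

```bash
python3 m.py
```

```text
t 26.1 turn 0.6791 dh mm -0.04 v 0.0 ncc 0.999 px/mm 0.244 p [ 545.6 -181.9  267.9] F [-1.9 -5.8  4.8] Tz 0.01
```

Request:
arm_command(steps=[[[255,0,0,0,0,0,-0.02],[255,0,0,0,0,0,0]]])

```text
t: 26.4
position: [545.6, -181.9, 267.9]
ee_rot: [-3.141, 0.001, 2.302]
ft_force: [-2.0, -3.9, 4.8]
width: 12.9
```

```bash
python3 m.py
```

```text
t 26.4 turn 0.6991 dh mm -0.04 v 0.0 ncc 0.999 px/mm 0.244 p [ 545.6 -181.9  267.9] F [-2.  -3.9  4.8] Tz -0.04
```

Request:
arm_command(steps=[[[255,0,0,0,0,0,-0.02],[255,0,0,0,0,0,0]]])

```text
t: 26.7
position: [545.6, -182.0, 267.9]
ee_rot: [-3.141, 0.001, 2.322]
ft_force: [-2.0, -4.8, 4.5]
width: 12.6
```

```bash
python3 m.py
```

```text
t 26.7 turn 0.719 dh mm -0.04 v 0.0 ncc 0.999 px/mm 0.244 p [ 545.6 -182.   267.9] F [-2.  -4.8  4.5] Tz 0.01
```

Request:
arm_command(steps=[[[255,0,0,0,0,0,-0.02],[255,0,0,0,0,0,0]]])

```text
t: 27.0
position: [545.6, -181.9, 267.9]
ee_rot: [-3.141, 0.001, 2.342]
ft_force: [-2.6, -3.5, 4.7]
width: 12.8
```

```bash
python3 m.py
```

```text
t 27.0 turn 0.739 dh mm -0.03 v 0.0 ncc 0.999 px/mm 0.244 p [ 545.6 -181.9  267.9] F [-2.6 -3.5  4.7] Tz 0.02
```

Request:
arm_command(steps=[[[255,0,0,0,0,0,-0.02],[255,0,0,0,0,0,0]]])

```text
t: 27.3
position: [545.7, -182.0, 267.9]
ee_rot: [-3.141, 0.001, 2.362]
ft_force: [-1.6, -5.1, 4.9]
width: 12.7
```

```bash
python3 m.py
```

```text
t 27.3 turn 0.759 dh mm -0.04 v -0.0 ncc 0.999 px/mm 0.244 p [ 545.7 -182.   267.9] F [-1.6 -5.1  4.9] Tz -0.02
```

Request:
arm_command(steps=[[[255,0,0,0,0,0,-0.02],[255,0,0,0,0,0,0]]])

```text
t: 27.6
position: [545.7, -181.9, 267.9]
ee_rot: [-3.141, 0.001, 2.382]
ft_force: [-2.0, -4.1, 4.4]
width: 12.5
```

```bash
python3 m.py
```

```text
t 27.6 turn 0.7791 dh mm -0.04 v 0.0 ncc 0.999 px/mm 0.244 p [ 545.7 -181.9  267.9] F [-2.  -4.1  4.4] Tz -0.0
```

Request:
arm_command(steps=[[[255,0,0,0,0,0,-0.02],[255,0,0,0,0,0,0]]])

```text
t: 27.9
position: [545.7, -182.0, 267.9]
ee_rot: [-3.141, 0.001, 2.402]
ft_force: [-2.1, -4.6, 5.0]
width: 12.6
```

```bash
python3 m.py
```

```text
t 27.9 turn 0.799 dh mm -0.05 v -0.0 ncc 0.999 px/mm 0.244 p [ 545.7 -182.   267.9] F [-2.1 -4.6  5. ] Tz -0.01
```

Request:
arm_command(steps=[[[255,0,0,0,0,0,-0.02],[255,0,0,0,0,0,0]]])

```text
t: 28.2
position: [545.7, -181.9, 267.9]
ee_rot: [-3.141, 0.001, 2.422]
ft_force: [-1.3, -4.4, 4.7]
width: 12.3
```

```bash
python3 m.py
```

```text
t 28.2 turn 0.8191 dh mm -0.05 v 0.0 ncc 0.999 px/mm 0.244 p [ 545.7 -181.9  267.9] F [-1.3 -4.4  4.7] Tz -0.05
```

Request:
arm_command(steps=[[[255,0,0,0,0,0,-0.02],[255,0,0,0,0,0,0]]])

```text
t: 28.5
position: [545.7, -182.0, 267.9]
ee_rot: [-3.141, 0.001, 2.442]
ft_force: [-1.8, -5.0, 5.4]
width: 13.0
```

```bash
python3 m.py
```

```text
t 28.5 turn 0.839 dh mm -0.04 v 0.0 ncc 0.999 px/mm 0.244 p [ 545.7 -182.   267.9] F [-1.8 -5.   5.4] Tz -0.04
```

Request:
arm_command(steps=[[[255,0,0,0,0,0,-0.02],[255,0,0,0,0,0,0]]])

```text
t: 28.8
position: [545.7, -182.0, 267.9]
ee_rot: [-3.141, 0.001, 2.462]
ft_force: [-3.0, -4.6, 4.8]
width: 13.1
```

```bash
python3 m.py
```

```text
t 28.8 turn 0.8591 dh mm -0.05 v -0.0 ncc 0.999 px/mm 0.244 p [ 545.7 -182.   267.9] F [-3.  -4.6  4.8] Tz -0.0
```

Request:
arm_command(steps=[[[255,0,0,0,0,0,-0.02],[255,0,0,0,0,0,0]]])

```text
t: 29.1
position: [545.7, -182.0, 267.9]
ee_rot: [-3.141, 0.001, 2.482]
ft_force: [-1.4, -4.8, 4.6]
width: 12.9
```

```bash
python3 m.py;  python3 -c "
from h import *
cv2.imwrite('pics/w14.png',r.snapshot('wrist')[:,:,::-1])"
```

```text
t 29.1 turn 0.879 dh mm -0.04 v 0.0 ncc 0.999 px/mm 0.244 p [ 545.7 -182.   267.9] F [-1.4 -4.8  4.6] Tz -0.02
```

View pics/w14.png

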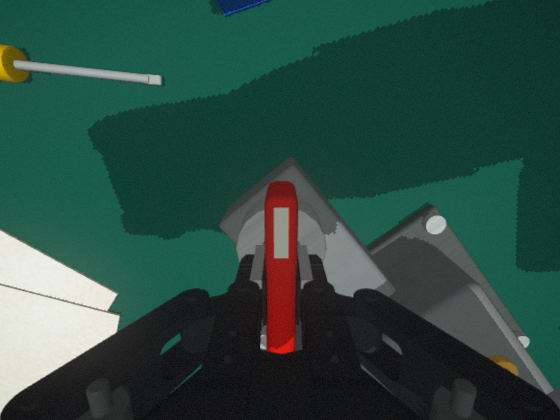

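The wrist view shows the handle still aligned with the jaws at 0.88 rad. On I go.

Request:
arm_command(steps=[[[255,0,0,0,0,0,-0.02],[255,0,0,0,0,0,0]]])

```text
t: 29.45
position: [545.7, -182.0, 267.9]
ee_rot: [-3.141, 0.001, 2.502]
ft_force: [-2.5, -5.2, 4.3]
width: 12.8
```

```bash
python3 m.py
```

```text
t 29.45 turn 0.899 dh mm -0.04 v -0.0 ncc 0.999 px/mm 0.244 p [ 545.7 -182.   267.9] F [-2.5 -5.2  4.3] Tz -0.01
```

Request:
arm_command(steps=[[[255,0,0,0,0,0,-0.02],[255,0,0,0,0,0,0]]])

```text
t: 29.75
position: [545.7, -182.0, 267.9]
ee_rot: [-3.141, 0.001, 2.522]
ft_force: [-2.0, -5.7, 4.5]
width: 12.5
```

```bash
python3 m.py
```

```text
t 29.75 turn 0.919 dh mm -0.05 v -0.0 ncc 0.999 px/mm 0.244 p [ 545.7 -182.   267.9] F [-2.  -5.7  4.5] Tz -0.01
```

Request:
arm_command(steps=[[[255,0,0,0,0,0,-0.02],[255,0,0,0,0,0,0]]])

```text
t: 30.05
position: [545.7, -182.0, 267.9]
ee_rot: [-3.141, 0.001, 2.542]
ft_force: [-1.8, -4.7, 4.9]
width: 13.0
```

```bash
python3 m.py
```

```text
t 30.05 turn 0.939 dh mm -0.04 v 0.0 ncc 0.999 px/mm 0.244 p [ 545.7 -182.   267.9] F [-1.8 -4.7  4.9] Tz -0.06
```

Request:
arm_command(steps=[[[255,0,0,0,0,0,-0.02],[255,0,0,0,0,0,0]]])

```text
t: 30.35
position: [545.7, -182.0, 267.9]
ee_rot: [-3.141, 0.001, 2.562]
ft_force: [-0.7, -6.1, 4.4]
width: 12.9
```

```bash
python3 m.py
```

```text
t 30.35 turn 0.959 dh mm -0.04 v -0.0 ncc 0.999 px/mm 0.244 p [ 545.7 -182.   267.9] F [-0.7 -6.1  4.4] Tz -0.01
```

Request:
arm_command(steps=[[[255,0,0,0,0,0,-0.02],[255,0,0,0,0,0,0]]])

```text
t: 30.65
position: [545.7, -182.0, 267.9]
ee_rot: [-3.141, 0.001, 2.582]
ft_force: [-1.4, -4.8, 4.0]
width: 13.0
```

```bash
python3 m.py
```

```text
t 30.65 turn 0.979 dh mm -0.04 v -0.0 ncc 0.999 px/mm 0.244 p [ 545.7 -182.   267.9] F [-1.4 -4.8  4. ] Tz 0.04
```

Request:
arm_command(steps=[[[255,0,0,0,0,0,-0.02],[255,0,0,0,0,0,0]]])

```text
t: 30.95
position: [545.7, -182.0, 267.9]
ee_rot: [-3.141, 0.001, 2.602]
ft_force: [-1.9, -6.2, 5.7]
width: 13.0
```

```bash
python3 m.py
```

```text
t 30.95 turn 0.999 dh mm -0.04 v 0.0 ncc 0.999 px/mm 0.244 p [ 545.7 -182.   267.9] F [-1.9 -6.2  5.7] Tz -0.03
```

Request:
arm_command(steps=[[[255,0,0,0,0,0,-0.02],[255,0,0,0,0,0,0]]])

```text
t: 31.25
position: [545.7, -182.0, 267.9]
ee_rot: [-3.141, 0.001, 2.622]
ft_force: [-0.8, -4.9, 3.5]
width: 12.9
```

```bash
python3 m.py
```

```text
t 31.25 turn 1.019 dh mm -0.03 v 0.0 ncc 0.999 px/mm 0.244 p [ 545.7 -182.   267.9] F [-0.8 -4.9  3.5] Tz -0.01
```

Request:
arm_command(steps=[[[255,0,0,0,0,0,-0.02],[255,0,0,0,0,0,0]]])

```text
t: 31.55
position: [545.7, -182.0, 267.9]
ee_rot: [-3.141, 0.001, 2.642]
ft_force: [-2.1, -5.8, 4.8]
width: 12.8
```

```bash
python3 m.py
```

```text
t 31.55 turn 1.0389 dh mm -1.33 v -4.3 ncc 0.986 px/mm 0.244 p [ 545.7 -182.   267.9] F [-2.1 -5.8  4.8] Tz -0.02
```

Cracked at about 1.03 rad. I'll hold there and measure the speed.

Request:
arm_command(steps=[[[255,0,0,0,0,0,0],[255,0,0,0,0,0,0]]])

```text
t: 31.85
position: [545.7, -182.0, 267.9]
ee_rot: [-3.141, 0.001, 2.642]
ft_force: [-1.7, -6.0, 4.9]
width: 12.5
```

```bash
python3 m.py
```

```text
t 31.85 turn 1.0389 dh mm -5.45 v -13.7 ncc 0.984 px/mm 0.244 p [ 545.7 -182.   267.9] F [-1.7 -6.   4.9] Tz 0.04
```

Steady at 14 mm/s, so I'll hold.

Request:
arm_command(steps=[[[255,0,0,0,0,0,0],[255,0,0,0,0,0,0],[255,0,0,0,0,0,0],[255,0,0,0,0,0,0]]])

```text
t: 32.4
position: [545.8, -182.0, 267.9]
ee_rot: [-3.141, 0.001, 2.642]
ft_force: [-2.4, -6.4, 3.9]
width: 12.6
```

```bash
python3 m.py
```

```text
t 32.4 turn 1.0389 dh mm -14.13 v -15.8 ncc 0.974 px/mm 0.244 p [ 545.8 -182.   267.9] F [-2.4 -6.4  3.9] Tz -0.01
```

Request:
arm_command(steps=[[[255,0,0,0,0,0,0],[255,0,0,0,0,0,0],[255,0,0,0,0,0,0],[255,0,0,0,0,0,0]]])

```text
t: 32.95
position: [545.8, -182.0, 267.9]
ee_rot: [-3.141, 0.001, 2.642]
ft_force: [-1.3, -5.2, 4.9]
width: 12.8
```

```bash
python3 m.py
```

```text
t 32.95 turn 1.0389 dh mm -22.82 v -15.8 ncc 0.97 px/mm 0.244 p [ 545.8 -182.   267.9] F [-1.3 -5.2  4.9] Tz -0.07
```

Request:
arm_command(steps=[[[255,0,0,0,0,0,0],[255,0,0,0,0,0,0],[255,0,0,0,0,0,0],[255,0,0,0,0,0,0],[255,0,0,0,0,0,0],[255,0,0,0,0,0,0],[255,0,0,0,0,0,0],[255,0,0,0,0,0,0]]])

```text
t: 34.0
position: [545.8, -182.0, 267.9]
ee_rot: [-3.141, 0.001, 2.641]
ft_force: [-0.8, -5.4, 5.1]
width: 12.8
```

```bash
python3 m.py
```

```text
t 34.0 turn 1.0389 dh mm -37.37 v -13.9 ncc 0.97 px/mm 0.244 p [ 545.8 -182.   267.9] F [-0.8 -5.4  5.1] Tz -0.01
```

Request:
arm_command(steps=[[[255,0,0,0,0,0,0],[255,0,0,0,0,0,0],[255,0,0,0,0,0,0],[255,0,0,0,0,0,0],[255,0,0,0,0,0,0],[255,0,0,0,0,0,0],[255,0,0,0,0,0,0],[255,0,0,0,0,0,0]]])

```text
t: 35.05
position: [545.7, -182.0, 267.9]
ee_rot: [-3.141, 0.001, 2.642]
ft_force: [-1.5, -4.6, 3.8]
width: 12.7
```

```bash
python3 m.py
```

```text
t 35.05 turn 1.0389 dh mm -50.81 v -12.8 ncc 0.954 px/mm 0.244 p [ 545.7 -182.   267.9] F [-1.5 -4.6  3.8] Tz -0.05
```

Request:
arm_command(steps=[[[255,0,0,0,0,0,0],[255,0,0,0,0,0,0],[255,0,0,0,0,0,0],[255,0,0,0,0,0,0]]])

```text
t: 35.6
position: [545.8, -182.0, 267.9]
ee_rot: [-3.141, 0.001, 2.641]
ft_force: [-1.3, -4.2, 5.3]
width: 13.0
```

```bash
python3 m.py
```

```text
t 35.6 turn 1.0389 dh mm -53.61 v -5.1 ncc 0.966 px/mm 0.244 p [ 545.8 -182.   267.9] F [-1.3 -4.2  5.3] Tz -0.06
```

Request:
arm_command(steps=[[[255,0,0,0,0,0,0],[255,0,0,0,0,0,0],[255,0,0,0,0,0,0],[255,0,0,0,0,0,0],[255,0,0,0,0,0,0],[255,0,0,0,0,0,0]]])

```text
t: 36.4
position: [545.8, -182.0, 267.9]
ee_rot: [-3.141, 0.001, 2.642]
ft_force: [-1.5, -4.5, 4.1]
width: 12.8
```

```bash
python3 m.py
python3 - <<'E'
from h import *
im=r.snapshot('scene');cv2.imwrite('pics/c14.png',cv2.resize(im[150:290,210:350,::-1],None,fx=4,fy=4,interpolation=cv2.INTER_CUBIC))
E
```

```text
t 36.4 turn 1.0389 dh mm -53.61 v -0.0 ncc 0.966 px/mm 0.244 p [ 545.8 -182.   267.9] F [-1.5 -4.5  4.1] Tz -0.04
```

View pics/c14.png

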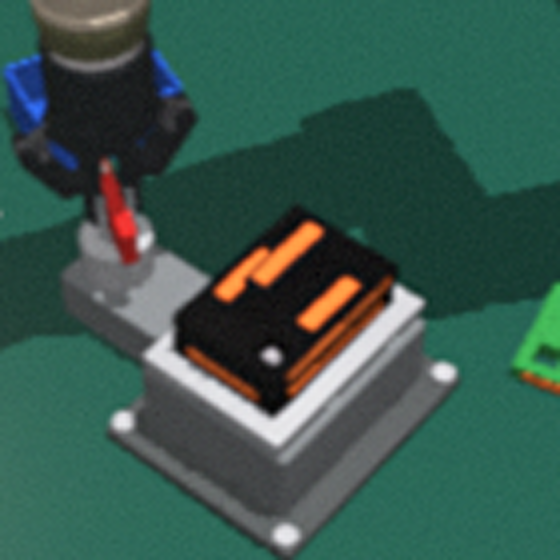

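The lift is fully down and stationary, having sunk 53.6 mm as expected, and the platform rests on the body. Now I'll close the valve.

Request:
arm_command(steps=[[[255,0,0,0,0,0,0.08],[255,0,0,0,0,0,0.13],[255,0,0,0,0,0,0.14],[255,0,0,0,0,0,0.14],[255,0,0,0,0,0,0.14],[255,0,0,0,0,0,0.14],[255,0,0,0,0,0,0.13],[255,0,0,0,0,0,0.08],[255,0,0,0,0,0,0.04],[255,0,0,0,0,0,0]]])

```text
t: 37.75
position: [545.5, -181.7, 267.9]
ee_rot: [3.141, 0.001, 1.621]
ft_force: [-3.6, -3.5, 5.5]
width: 12.9
```

```bash
python3 m.py
```

```text
t 37.75 turn 0.0187 dh mm -53.63 v -0.0 ncc 0.966 px/mm 0.244 p [ 545.5 -181.7  267.9] F [-3.6 -3.5  5.5] Tz -0.19
```

Request:
arm_command(steps=[[[255,0,0,0,0,0,0.02],[255,0,0,0,0,0,0.015],[255,0,0,0,0,0,0.015],[255,0,0,0,0,0,0]]])

```text
t: 38.3
position: [545.6, -181.6, 267.9]
ee_rot: [3.141, 0.001, 1.575]
ft_force: [-3.3, -4.7, 6.3]
width: 13.1
```

```bash
python3 m.py
```

```text
t 38.3 turn -0.0276 dh mm -53.65 v -0.0 ncc 0.966 px/mm 0.244 p [ 545.6 -181.6  267.9] F [-3.3 -4.7  6.3] Tz 1.45
```

Request:
arm_command(steps=[[[255,0,0,0,0,0,0.015],[255,0,0,0,0,0,0],[255,0,0,0,0,0,-0.03],[255,0,0,0,0,0,0]]])

```text
t: 38.85
position: [545.6, -181.6, 267.9]
ee_rot: [3.141, 0.001, 1.589]
ft_force: [-3.6, -4.1, 6.0]
width: 12.7
```

```bash
python3 m.py
```

```text
t 38.85 turn -0.0136 dh mm -53.63 v 0.0 ncc 0.966 px/mm 0.244 p [ 545.6 -181.6  267.9] F [-3.6 -4.1  6. ] Tz 0.81
```

The closing torque is still 0.8 N m with the tool backed off, so the handle is on its stop. I'll release and retreat upward.

Request:
arm_command(steps=[[[255,0,0,0,0,0,-0.01],[0,0,0,0,0,0,0],[0,0,0,0,0,0,0],[0,0,0,0,0,0,0],[0,0,0,0,0,0,0],[0,0,0,-15,0,0,0],[0,0,0,-30,0,0,0],[0,0,0,-35,0,0,0],[0,0,10,-20,0,0,0],[0,0,10,0,0,0,0]]])

```text
t: 40.15
position: [566.4, -181.2, 370.6]
ee_rot: [3.137, 0.002, 1.598]
ft_force: [-0.3, -0.2, -0.0]
width: 85.5
```

Request:
arm_command(steps=[[[0,0,0,0,0,0,0],[0,0,0,0,0,0,0]]])

```text
t: 40.4
position: [565.1, -180.7, 366.2]
ee_rot: [-3.139, -0.001, 1.598]
ft_force: [0.1, -0.2, 0.4]
width: 85.5
```

```bash
python3 m.py
python3 - <<'E'
from h import *
W=cam('wrist');p,R,s=pose();im=r.snapshot('wrist');cv2.imwrite('pics/w15.png',im[:,:,::-1])
np.savez('pics/w15.npz',K=W[0],rv=W[1],t=W[2],p=p,R=R);st()
im=r.snapshot('scene');cv2.imwrite('pics/scene9.png',im[:,:,::-1])
im=im[...,::-1]
cv2.imwrite('pics/side9.png',r.snapshot('side')[:,:,::-1])
E
```

```text
t 40.4 turn -0.0045 dh mm -53.64 v -0.0 ncc 0.966 px/mm 0.244 p [ 565.1 -180.7  366.2] F [ 0.1 -0.2  0.4] Tz 0.01
t 40.5 p [ 565.  -180.7  366.5] rot [-3.1395e+00 -1.1000e-03  1.5979e+00] F [-0.2 -0.5 -0.2] w 85.2
```

View pics/w15.png

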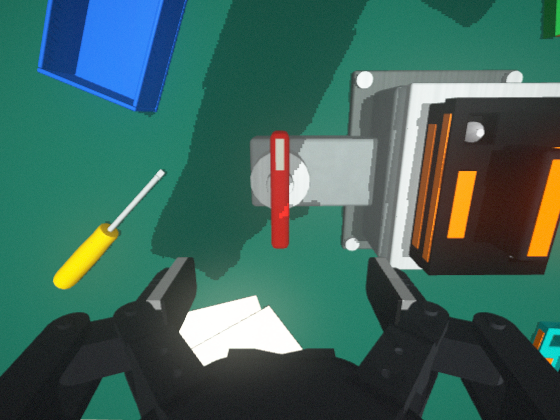

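View pics/scene9.png

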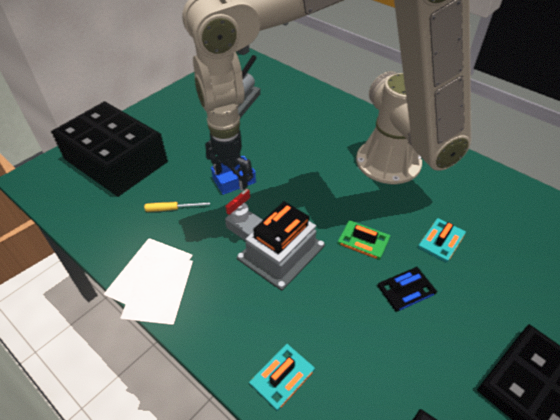

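View pics/side9.png

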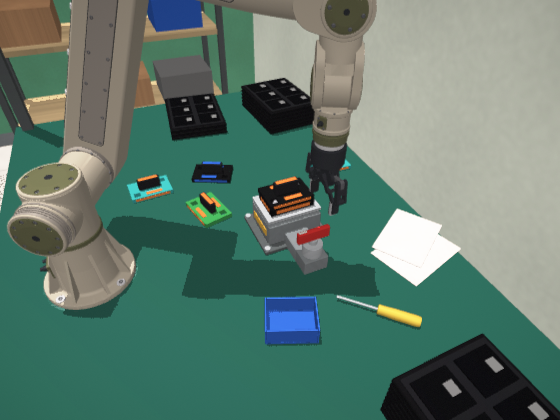

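Run:
```python
from h import *
for n in('w11','w15'):
    z=np.load(f'pics/{n}.npz');W=(z['K'],z['rv'],z['t']);im=cv2.imread(f'pics/{n}.png').astype(int)
    red=(im[...,2]-np.maximum(im[...,0],im[...,1]))>40
    pts=[]
    for y in range(175,242):
        x=np.where(red[y,262:300])[0]
        if len(x)>8: pts.append(onplane(W,(262+x.mean(),y),126)[:2])
    pts=np.array(pts);vx,vy,x0,y0=cv2.fitLine(pts.astype(np.float32),cv2.DIST_HUBER,0,.01,.01).ravel();print(n,len(pts),np.arctan(vy/vx))
```

```text
w11 67 0.030717403
w15 67 0.024991142
```

The handle's angle matches the starting shut angle within 0.006 rad. Nothing touches the robot, so I'm handing in.

```bash
python3 -c "
from cell import r
print(r.sign_off())"
```

```text
the job is handed in; nothing more can be done
None
```

The orange-flashed cover is on the jig base and the lift is all the way down. The valve is shut and the gripper has let go; I handed the job in at about 40.5 s of the 72 s allowed.

- **Cover:** I set it on the pins while the lift was up and the valve shut. A close side view put the cover's top at z 188.6 mm and the seam at 174.6 mm, the same at both ends, so it is flat with no gap. It sits about 1.5–2 mm towards the robot, within the play of the holes.
- **Disagreeing check:** My first height estimate put the jig's top at about 171.5 mm, while contact and the close view both gave about 174.7 mm. I went with the close view.
- **Lowering:** I opened the valve in steps of 0.02 rad until the lift broke loose, at about 1.03 rad. It then sank steadily, at most about 16 mm/s in my readings, by 53.6 mm in total, and stopped.
- **Valve:** I turned it back until the closing torque rose to about 1.4 N m against the stop. After letting go, the handle was within 0.006 rad of its starting shut angle.
- **Other objects:** The blue-flashed cover, bin and screwdriver look unmoved in the last pictures, though I did not measure them. Wrist force was back near zero.

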